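# Square up a tacked bracket with the engineer's square

### The job

The tacked plate on the clamped bracket leans in over its base plate: take the engineer's square from the blue mat and press it firmly into the corner, blade down on the base plate and stock against the leaning plate, until the plate is pushed up true and the square sits flush on both faces without gaps; hold it there about a second to check. Then stand the square back on the mat, let go of it, and leave the plate square and the other things on the bench alone. Firm hand pressure is enough: do not hammer or force the plate over past square.

Things in the scene. Friction and masses are not known exactly. Their poses are not given: they have to be found in the camera images.
- base: Bracket base plate, steel, 150 x 150 x 8 mm, clamped to the bench, immovable; the square drags on it with friction about 0.6. Origin at the centre of its underside, z up. The tacked plate stands across it along base x; the square is used on the +y side, where 105 mm of bare plate lies in front of the joint. Two strap clamps (studs up to 40 mm high, at x = +-50 mm) hold the rear edge on the -y side.
- foot (a point): Middle of the joint line, the point at base (0, -30, 8) mm where the front (+y) face of the tacked plate meets the top of the base plate. Axes as the base plate's.
- upright (a joint): Lean of the tacked plate (steel, 110 mm along base x, 60 mm high, 6 mm thick behind its front face) about its foot line, rad: 0 = square to the base plate, positive = leaning to base +y, negative = past square. Starts at 0.05 to 0.13. Two 9 mm tack beads 50 mm either side of mid foot line: they give either way at about 5 N at the top edge and stay as left. The foot never moves.
- upright_top (a point): Middle of the top edge of the tacked plate's front (+y) face, 60 mm from the foot line. Axes as the tacked plate's. Pressing: once the square's outer corner meets the foot line it is home. About 8 N down and 8 N against the plate is ample (friction on each face carries part of the push on the other); above 12 N or so the square may pivot in the fingers and bend the plate past square.
- square: Engineer's square, 0.25 to 0.45 kg, standing as an L: dark upright stock 100 mm tall (z), 22 mm along x, 16 mm thick (y); bright blade on edge along the foot, 130 mm along +x from the outer corner, 22 mm high, 4 mm thick, mid thickness. Origin at the L's outer corner: stock's outer face is x = 0, underside z = 0. Grip the stock's top 35 mm across its 16 mm: fingers then clear the tacked plate.
- mat: Blue rubber mat, 200 (x) x 260 (y) x 3 mm, fixed on the bench, for measuring tools. Origin at the centre of its underside.
- caliper: Bystander: digital caliper lying on the mat, 200 mm long along its x, up to 13 mm high; origin about the middle of its underside.
- finished: Bystander: a finished welded T bracket, loose, base 110 x 80 x 8 mm with a plate 60 mm high along its x; origin at the centre of its underside.
- pliers: Bystander: pliers with red handles, 160 mm long along x, 68 mm over the handles, 16 mm high; origin on the bench, 57 mm behind the nose.
Mind the look-alikes: they are no part of the job. Leave any purple look-alike of the square alone.

How it is judged:
By the outcome, as a careful person would: the job done as asked, in the order asked, and still so for the second after the job is handed in, with the robot touching nothing.
It also fails if it takes over 70 s, if anything falls off the work surface, if the arm or the gripper's body presses on something with over 40 N, if the wrist force passes 120 N, or if a joint passes its speed limit or range.

### The arm

A 6-joint arm with a two-finger parallel gripper is mounted at the origin on the work surface. World frame = base frame: x ahead of the robot, y to its left, z up, the work surface at z = 0. Lengths are in m, angles in rad, forces in N, time in s.
With the tool pointing down it reaches from about 0.275 to 0.775 m from the base axis. Payload 14.6 kg.
Tool frame: the origin (TCP) lies midway between the tips of the shut fingers; the grasp point (between the pads) lies 19 mm behind it; z points along the fingers, x is the direction in which the jaws open and shut, and the axes are right-handed (so a half turn about z gives the same grasp; the last joint's range is limited). The gripper opens to 85 mm and grips with 20 to 120 N. Pads are 22 mm wide; open, the fingers measure 114 mm over their backs; the gripper's body (76 mm by 85 mm) begins 54 mm behind the grasp point. The pads swing forward as they close: fully open they stand 13 mm farther back than shut.
Start: joints at [1.05, 0.263, -0.048, 1.259, 0, 1.415], TCP at [0.188, 0.49, 0.231] pointing down, gripper open.
Joint ranges: [-2.65, 2.65], [-0.89, 1.7], [-1.18, 1.37], [-2.13, 2.11], [-1.35, 1.29], [-3.14, 3.14]. Speed limits (rad/s): [1.89, 1.89, 2.57, 2.79, 3.14, 3.14].

### API

Orientations are given as [roll, pitch, yaw] about the fixed x, y, z axes, in that order (R = Rz(yaw) Ry(pitch) Rx(roll)).
In Python, from cell import env, cams, models gives the robot as it stands. The module is installed in compiled form; this text tells all that it offers.
- The arm moves only by the tool servo_tool, never from a script. Its argument "motion" is a list that holds one entry, the list of rows, each a list of 7 numbers: the shift along the tool's x, y, z in mm, then the turn, a rotation vector about the tool's x, y, z in degrees, then the opening, from 0 (shut) to 1 (fully open). A call has 1 to 8 rows; each row shifts and turns the commanded pose from where the row before left it, along the tool's axes as they then stand; what a row does not reach is not made up. A row lasts 1/12 s, in which the tool goes at most 41.7 mm and 7.16 degrees, less where a joint would pass 70% of its speed; a pose out of reach is approached as far as the arm can. A call with a gripper value outside its range is refused whole. The fingers move at their own pace and stop on an object; "squeeze" is the grip in N (left out, the last holds). Time passes only in rows, so rows that do not move let the fingers close. It gives the time, the measured TCP pose, the force and the opening at its end, in the units of the state.
- env.observe(): the state, without advancing time (a new reading comes with each control period).
- cams.read_camera(name): name is "scene" or "top" or "wrist"; returns a dict with "image" (400x640x3 uint8, red, green, blue), "K" (3x3 intrinsics, pixels), "extrinsics" (4x4, takes a point from camera to world coordinates). Camera axes: x right, y up, looking along -z (the intrinsics and any distortion apply to the point x, -y, -z); pixel columns grow to the right and rows downward; lengths in m; the calibration is good to about 2 mm. The wrist camera is an equidistant fisheye: a pixel r from the principal point sees the ray r / f radians off the axis. A picture is of the moment at which its call begins. There is no depth.
- env.sign_off(): hands the job in, once; it reports no verdict.
Trained networks look in a picture, given as the dict that the camera call returned (one of the last four; its "shot" number tells which), for a name from the list of things; names that differ only in an ending like _2 or _b are one class to them, and where a whole thing is asked for, a point or a joint stands for the part that bears it (a point fixed in the world has none). Each returns a list of dicts, best first, with "p" (0 to 1); they miss things now and then, are a little off and sometimes report something else, mostly with a low value. They report only what shows in the picture. A call takes as long as a camera call. They do not tell look-alikes from the thing itself.
- models.spot_in(name, picture): "rect" ([left, top, right, bottom] in pixels, round what is visible of it).
- models.trace(name, picture): "region" (400x640 bool, what is visible of it) and "rect" ([left, top, right, bottom] in pixels, round what is visible of it).
- models.spot_point(name, picture): "at" ([column, row] in pixels: a listed point, or the origin of a listed thing).
The state is a dict: "time": time; "q": joint angles; "dq": joint speeds; "tau": joint torques, N m; "tool_pos": TCP position; "tcp_rot": TCP orientation; "force": force on the tool from outside, world axes, zero at the start; "torque": the same for the moment, N m; "grip_width": finger opening in m.
Only numpy, scipy, OpenCV 4.12 (cv2) and the standard library are available. Lean on these libraries where they do the work, as an engineer would, in place of code of your own. Each camera call takes 0.05 s, during which the arm holds its last target. There are 200 camera calls.

## Working session

There is one attempt and no reset: what is moved stays moved. The work goes in short steps, Python scripts to look and compute and a tool call to move; the robot and the scene stay as the last step left them, time stands still between calls to the robot, and variables do not carry over. Pictures are saved under pics/ and viewed, about 8 in all and at most 12, crops included, and the job is handed in when it is done.

Besides the shell and the picture viewer there is one more tool, called after ">>>" by a JSON object that holds its "op" and its "data", one argument or row to a line. servo_tool: Moves the arm, as the interface text tells. Its arguments: {"type":"object","properties":{"motion":{"type":"array"},"squeeze":{"type":"number"}},"required":["motion"]}

```bash
mkdir -p pics; cat > h.py <<'E'
import numpy as np, cv2
from cell import env, cams, models
def ray(p,uv):
    K=p["K"];T=p["extrinsics"];d=np.array([(uv[0]-K[0,2])/K[0,0],-(uv[1]-K[1,2])/K[1,1],-1.]);d=T[:3,:3]@d
    return T[:3,3],d
def atz(p,uv,z):
    o,d=ray(p,uv);return o+d*(z-o[2])/d[2]
def proj(p,X):
    K=p["K"];T=p["extrinsics"];c=T[:3,:3].T@(np.asarray(X,float)-T[:3,3])
    return np.array([K[0,2]+K[0,0]*c[0]/-c[2],K[1,2]+K[1,1]*-c[1]/-c[2]])
def save(im,n): cv2.imwrite("pics/"+n,im[...,::-1])
E
python3 - <<'E'
from h import *
np.set_printoptions(precision=3,suppress=True)
P={n:cams.read_camera(n) for n in("scene","top")}
for n,p in P.items():
    save(p["image"],n+"0.png");print(n,p["K"].tolist(),p["extrinsics"].round(3).tolist(),[k for k in p])
    for t in("base","square","mat","finished","upright"):
        for r in models.spot_in(t,p)[:3]: print(t,r["rect"],r["p"])
    for t in("foot","upright_top","square","base","mat"):
        for r in models.spot_point(t,p)[:3]: print("pt",t,r["at"],r["p"])
print(env.observe())
E
```

```text
scene [[487.14026879941355, 0.0, 321.02454169808453], [0.0, 487.14026879941355, 203.41508547592667], [0.0, 0.0, 1.0]] [[-0.096, -0.665, 0.741, 1.371], [0.995, -0.055, 0.079, 0.11], [-0.012, 0.745, 0.667, 0.803], [0.0, 0.0, 0.0, 1.0]] ['image', 'K', 'extrinsics', 'shot']
base [143.7, 182.3, 255.5, 249.8] 0.64
square [385.1, 186.6, 440.1, 227.8] 0.93
square [353.1, 139.1, 392.1, 191.6] 0.92
square [446.3, 146.5, 489.2, 201.2] 0.81
mat [339.4, 209.3, 458.0, 276.2] 0.84
finished [271.4, 277.7, 334.7, 349.2] 0.75
upright [180.7, 183.6, 214.8, 230.2] 0.67
pt foot [199.5, 212.9] 0.82
pt foot [383.2, 221.0] 0.65
pt upright_top [197.9, 195.3] 0.81
pt square [383.8, 223.3] 0.97
pt square [386.5, 170.4] 0.74
pt square [444.3, 176.1] 0.67
pt base [210.0, 220.6] 0.61
pt mat [398.1, 240.6] 0.59
top [[455.5935112345129, 0.0, 314.12933954038795], [0.0, 455.5935112345129, 202.60038890552542], [0.0, 0.0, 1.0]] [[0.023, 0.978, -0.21, 0.349], [-1.0, 0.024, -0.001, 0.012], [0.004, 0.21, 0.978, 1.151], [0.0, 0.0, 0.0, 1.0]] ['image', 'K', 'extrinsics', 'shot']
base [380.0, 184.7, 483.6, 267.2] 0.85
base [
[... 310 characters left out ...]
.56
upright [208.0, 213.6, 256.0, 226.7] 0.15
pt foot [425.7, 225.2] 0.95
pt upright_top [425.5, 225.6] 0.62
pt upright_top [432.3, 218.4] 0.53
pt square [258.8, 222.9] 0.67
pt square [186.1, 298.9] 0.66
pt square [244.2, 306.4] 0.65
pt base [415.0, 222.6] 0.59
pt mat [246.2, 206.2] 0.85
{'time': 1.1, 'q': array([ 1.05 ,  0.263, -0.048,  1.259, -0.   ,  1.416]), 'dq': array([ 0.001, -0.   , -0.001, -0.001,  0.   ,  0.001]), 'tau': array([  0.001, -63.742,  38.478,   0.   ,  -0.   ,   0.   ]), 'tool_pos': array([0.188, 0.49 , 0.231]), 'tcp_rot': array([3.142, 0.   , 1.205]), 'force': array([-0.203,  0.22 ,  0.741]), 'torque': array([ 0.024,  0.027, -0.021]), 'grip_width': 0.08562606584021912}
```

```bash
python3 - <<'E'
import cv2,numpy as np
a=cv2.imread("pics/scene0.png")[120:360,120:520];b=cv2.imread("pics/top0.png")[80:320,120:520]
cv2.imwrite("pics/a1.png",cv2.resize(a,(800,480),interpolation=cv2.INTER_CUBIC));cv2.imwrite("pics/b1.png",cv2.resize(b,(800,480),interpolation=cv2.INTER_CUBIC))
E
```

```text
(no output)
```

View pics/a1.png

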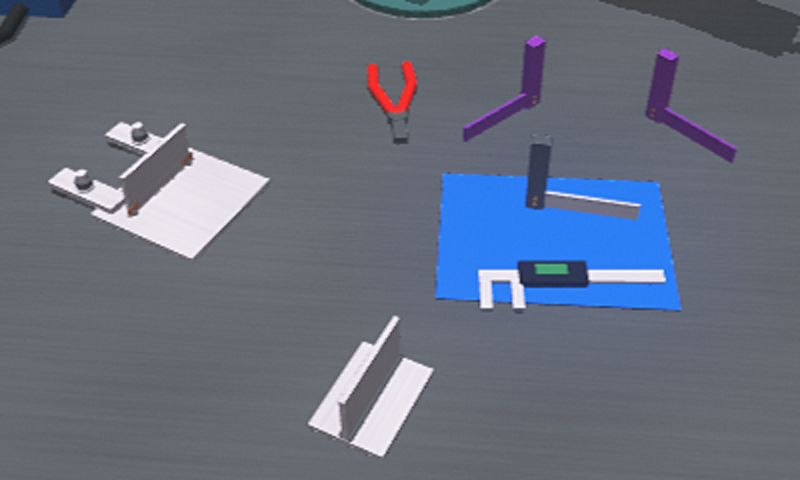

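View pics/b1.png

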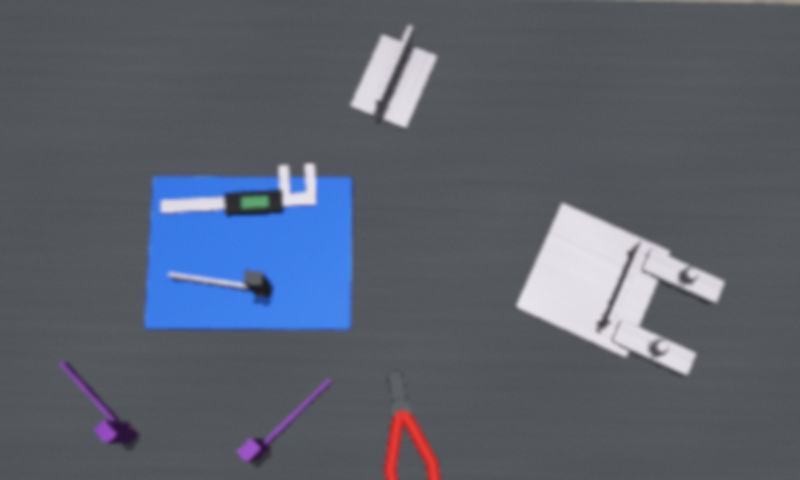

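The real square is the dark and bright one standing on the mat (scene ≈(388,205), top ≈(247,220)). The two purple look-alikes are at scene ≈(386,165) and (450,170), off the mat. The clamped bracket, with strap clamps, is at scene ≈(199,212), and the loose T at (303,312) is the finished one.

```bash
python3 - <<'E'
from h import *
np.set_printoptions(precision=4,suppress=True)
def full(b,oy,ox): return (b[0]/2+ox,b[1]/2+oy)
p=cams.read_camera("top");s=cams.read_camera("scene")
for c in [(562,203),(517,307),(627,356)]: print("base top",atz(p,full(c,80,120),.008))
for c in [(269,180),(192,257),(93,212)]: print("base scn",atz(s,full(c,120,120),.008))
print("foot top",atz(p,(425.7,225.2),.008),"scn",atz(s,(199.5,212.9),.008))
print("sq corner top",atz(p,(258.8,222.9),.003),"scn",atz(s,(383.8,223.3),.003))
print("blade tip top",atz(p,full((168,274),80,120),.025),"blade scn tip",atz(s,full((640,206),120,120),.025))
print("stock top centre top",atz(p,full((255,279),80,120),.103),"scn",atz(s,full((540,139),120,120),.103))
print("mat scn",[atz(s,full(c,120,120),.003)[:2] for c in[(442,174),(660,182),(681,309),(435,298)]])
E
```

```text
base top [ 0.6556 -0.2107  0.008 ]
base top [ 0.5182 -0.1515  0.008 ]
base top [ 0.4597 -0.2888  0.008 ]
base scn [ 0.5245 -0.1428  0.008 ]
base scn [ 0.6565 -0.2034  0.008 ]
base scn [ 0.5962 -0.3376  0.008 ]
foot top [ 0.5424 -0.2715  0.008 ] scn [ 0.5456 -0.273   0.008 ]
sq corner top [0.5389 0.153  0.003 ] scn [0.5394 0.1684 0.003 ]
blade tip top [0.5469 0.2883 0.025 ] blade scn tip [0.5506 0.2944 0.025 ]
stock top centre top [0.5298 0.1674 0.103 ] scn [0.5342 0.1747 0.103 ]
mat scn [array([0.4909, 0.0645]), array([0.4834, 0.327 ]), array([0.6813, 0.3293]), array([0.6884, 0.0699])]
```

>>> {"op": "servo_tool", "data": {
  "motion": [
    [[-13.5,33.4,0,0,0,0,1],[-13.5,33.4,0,0,0,0,1],[-13.5,33.4,0,0,0,0,1],[-13.5,33.4,0,0,0,0,1],[-13.5,33.4,0,0,0,0,1],[-13.5,33.4,0,0,0,0,1],[-13.5,33.4,0,0,0,0,1],[-13.5,33.4,0,0,0,0,1]]
  ]
}}

```text
time: 1.87
tool_pos: [0.3997, 0.2924, 0.2314]
tcp_rot: [3.141, -0.0, 1.205]
force: [1.1, 0.8, 1.3]
grip_width: 0.0858
```

>>> {"op": "servo_tool", "data": {
  "motion": [
    [[-13.5,33.4,0,0,0,0,1],[-13.5,33.4,0,0,0,0,1],[-13.5,33.4,0,0,0,0,1],[-13.5,33.4,0,0,0,0,1],[-13.5,33.4,0,0,0,0,1],[0,0,0,0,0,7,1],[0,0,0,0,0,7,1],[0,0,0,0,0,7,1]]
  ]
}}

```text
time: 2.53
tool_pos: [0.5309, 0.1704, 0.231]
tcp_rot: [-3.141, 0.0, 0.831]
force: [0.1, 0.4, 0.8]
grip_width: 0.0855
```

>>> {"op": "servo_tool", "data": {
  "motion": [
    [[0,0,0,0,0,7,1],[0,0,0,0,0,7,1],[0,0,0,0,0,7,1],[0,0,0,0,0,7,1],[0,0,0,0,0,7,1],[0,0,0,0,0,7,1],[0,0,0,0,0,7,1],[0,0,0,0,0,7,1]]
  ]
}}

```text
time: 3.2
tool_pos: [0.5305, 0.1711, 0.2313]
tcp_rot: [3.142, -0.0, -0.145]
force: [0.2, -0.8, -0.4]
grip_width: 0.0854
```

```bash
cat >> h.py <<'E'
def wray(p,uv):
    K=p["K"];T=p["extrinsics"];x=(uv[0]-K[0,2])/K[0,0];y=(uv[1]-K[1,2])/K[1,1];r=np.hypot(x,y)
    s=np.sin(r)/max(r,1e-9);return T[:3,3],T[:3,:3]@np.array([s*x,-s*y,-np.cos(r)])
def watz(p,uv,z):
    o,d=wray(p,uv);return o+d*(z-o[2])/d[2]
def wproj(p,X):
    K=p["K"];T=p["extrinsics"];c=T[:3,:3].T@(np.asarray(X,float)-T[:3,3]);c=c*[1,-1,-1]
    h=np.hypot(c[0],c[1]);r=np.arctan2(h,c[2]);return np.array([K[0,2]+K[0,0]*r*c[0]/h,K[1,2]+K[1,1]*r*c[1]/h])
E
python3 - <<'E'
from h import *
np.set_printoptions(precision=4,suppress=True)
o=env.observe();print(o["tool_pos"],o["tcp_rot"],o["q"])
w=cams.read_camera("wrist");print(w["K"][0],w["extrinsics"])
save(cv2.resize(w["image"],(800,500)),"w1.png")
for r in models.spot_point("square",w)[:2]:print(r,watz(w,r["at"],.003))
E
```

```text
[0.5305 0.1711 0.2313] [ 3.1416 -0.     -0.145 ] [ 0.1657  0.3192  0.0332  1.2848 -0.      1.8815]
[309.7069   0.     316.3379] [[ 0.9896  0.1369  0.0444  0.543 ]
 [-0.1439  0.9397  0.3101  0.2515]
 [ 0.0007 -0.3133  0.9497  0.3749]
 [ 0.      0.      0.      1.    ]]
{'at': [168.9, 184.0], 'p': 0.93} [0.3312 0.1767 0.003 ]
{'at': [153.6, 76.2], 'p': 0.92} [0.3417 0.322  0.003 ]
```

View pics/w1.png

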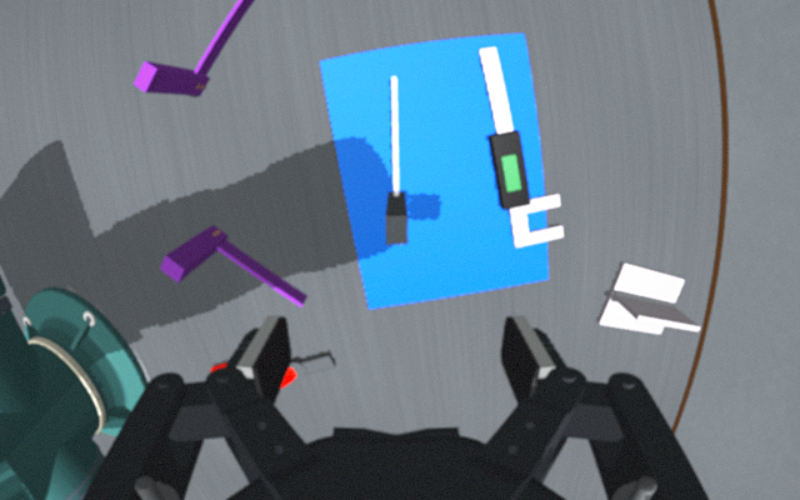

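The wrist view shows the square in the centre: blade from (394,77) to (397,192) and stock top face at about (397,229), in 800×500 pixels. The purple ones are well to the left.

```bash
python3 - <<'E'
from h import *
np.set_printoptions(precision=4,suppress=True)
w=cams.read_camera("wrist");f=lambda a,b:(a/1.25,b/1.25)
t=watz(w,f(394,77),.025);b=watz(w,f(397,192),.025);c=watz(w,f(397,229.5),.103)
print("tip",t,"bladeroot",b,"stocktop",c, "len",np.linalg.norm(t-b),"heading",np.degrees(np.arctan2(*(t-b)[[1,0]])))
for a in[(387.5,215),(405.5,215),(387,243),(407,243)]: print(watz(w,f(*a),.103))
g=cv2.resize(w["image"][100:220,260:380],(600,600),interpolation=cv2.INTER_CUBIC); save(g,"w2.png")
E
```

```text
tip [0.5475 0.2927 0.025 ] bladeroot [0.5354 0.1885 0.025 ] stocktop [0.5332 0.1751 0.103 ] len 0.10484150296002635 heading 83.40622364200095
[0.5279 0.1868 0.103 ]
[0.5408 0.185  0.103 ]
[0.5244 0.1658 0.103 ]
[0.539  0.1638 0.103 ]
```

View pics/w2.png

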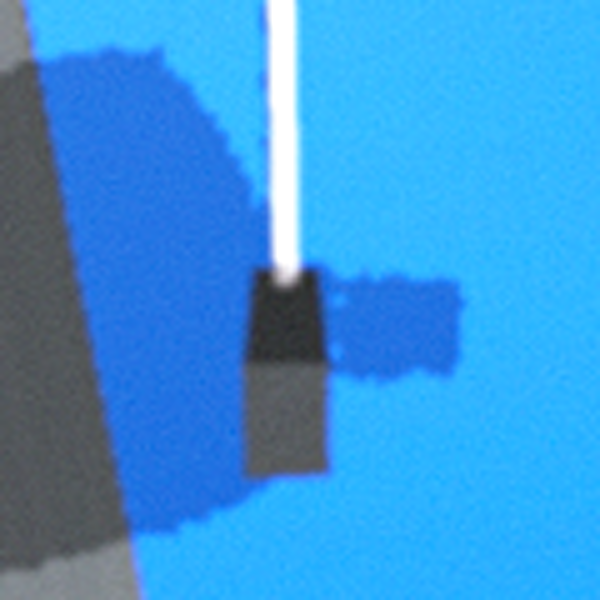

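The enlarged crop confirms the dark stock (top-face centre at crop (287,418)) with the bright blade, so this is the right square.

>>> {"op": "servo_tool", "data": {
  "motion": [
    [[2.4,-4.4,0,0,0,-1.7,1],[0,0,35,0,0,0,0.7],[0,0,35,0,0,0,0.7],[0,0,35,0,0,0,0.7],[0,0,35,0,0,0,0.7],[0,0,20,0,0,0,0.7],[0,0,0,0,0,0,0.7],[0,0,0,0,0,0,0.5]]
  ],
  "squeeze": 100
}}

```text
time: 4.02
tool_pos: [0.5333, 0.1752, 0.0712]
tcp_rot: [3.141, 0.001, -0.106]
force: [-0.4, -0.3, 0.3]
grip_width: 0.0491
```

```bash
python3 - <<'E'
from h import *
np.set_printoptions(precision=4,suppress=True)
o=env.observe();print(o["tool_pos"],o["tcp_rot"],o["force"],o["grip_width"])
w=cams.read_camera("wrist")
save(w["image"],"w3.png")
E
```

```text
[0.5333 0.1752 0.0712] [ 3.1412  0.0013 -0.106 ] [-0.4352 -0.3349  0.3404] 0.049136642246247524
```

View pics/w3.png

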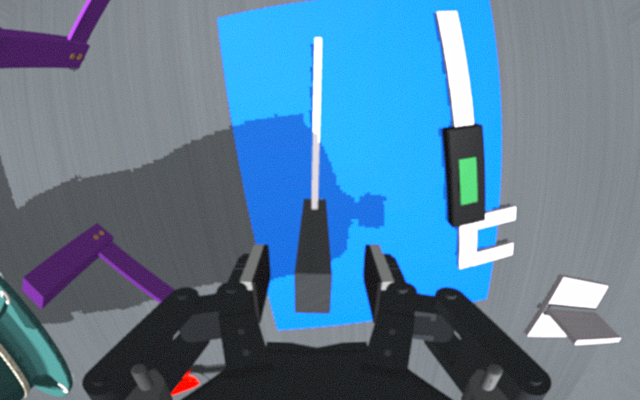

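Stock (313,280) sits centrally between the pads, so I'll close and lift slightly.

>>> {"op": "servo_tool", "data": {
  "motion": [
    [[0,0,0,0,0,0,0],[0,0,0,0,0,0,0],[0,0,0,0,0,0,0],[0,0,0,0,0,0,0],[0,0,0,0,0,0,0],[0,0,0,0,0,0,0],[0,0,0,0,0,0,0],[0,0,0,0,0,0,0]]
  ],
  "squeeze": 100
}}

```text
time: 4.73
tool_pos: [0.5338, 0.1753, 0.0729]
tcp_rot: [-3.141, -0.002, -0.109]
force: [-4.4, -0.8, 11.6]
grip_width: 0.0147
```

>>> {"op": "servo_tool", "data": {
  "motion": [
    [[0,0,-5,0,0,0,0],[0,0,-25,0,0,0,0],[0,0,-30,0,0,0,0],[0,0,-30,0,0,0,0],[0,0,-30,0,0,0,0],[0,0,-10,0,0,0,0],[0,0,0,0,0,0,0],[0,0,0,0,0,0,0]]
  ]
}}

```text
time: 5.4
tool_pos: [0.5336, 0.1751, 0.2015]
tcp_rot: [-3.141, -0.001, -0.109]
force: [-0.4, -0.2, -5.4]
grip_width: 0.0144
```

```bash
python3 - <<'E'
from h import *
np.set_printoptions(precision=4,suppress=True)
o=env.observe();print(o["tool_pos"],o["tcp_rot"],o["force"],o["torque"],o["grip_width"])
w=cams.read_camera("wrist")
save(cv2.resize(w["image"],(800,500)),"w4.png")
c=o["tool_pos"]
from scipy.spatial.transform import Rotation as R
print(np.degrees(o["tcp_rot"]))
# predicted blade ends for square held untilted, outer corner at tcp z - 68mm
for d,z in [(11,-46),(119,-46),(119,-68)]:
    u=np.array([np.cos(np.radians(83.6)),np.sin(np.radians(83.6))]);X=np.r_[c[:2]+u*d/1e3,c[2]+z/1e3];print(d,z,wproj(w,X)*1.25)
E
```

```text
[0.5336 0.1751 0.2015] [-3.1414 -0.0009 -0.109 ] [-0.3876 -0.2151 -5.3618] [-0.0932  0.0119 -0.0018] 0.014395079805299435
[-179.9885   -0.0511   -6.245 ]
11 -46 [393.6732 260.1376]
119 -46 [394.2468  46.736 ]
119 -68 [394.3038  54.4577]
```

View pics/w4.png

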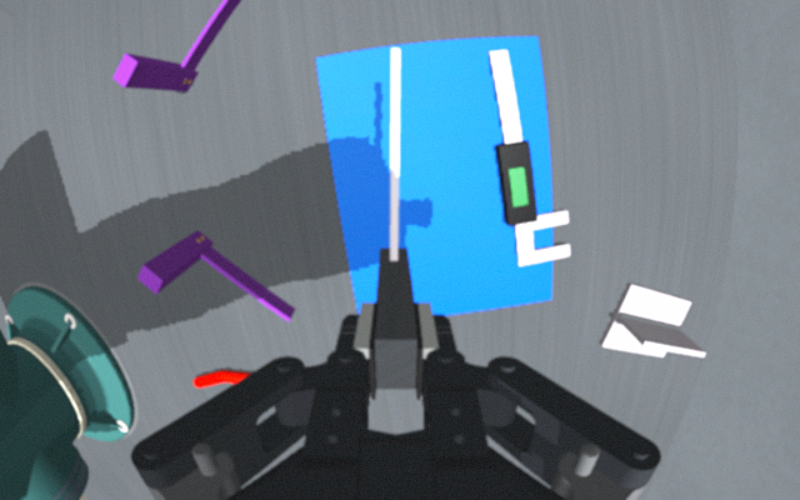

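>>> {"op": "servo_tool", "data": {
  "motion": [
    [[7,35,0,0,0,0,0],[7,35,0,0,0,0,0],[7,35,0,0,0,0,0],[7,35,0,0,0,0,0],[7,35,0,0,0,0,0],[7,35,0,0,0,0,0],[7,35,0,0,0,0,0],[7,35,0,0,0,0,0]]
  ]
}}

```text
time: 6.12
tool_pos: [0.5578, -0.1109, 0.1999]
tcp_rot: [-3.141, 0.002, -0.109]
force: [1.0, 0.3, -3.4]
grip_width: 0.0145
```

>>> {"op": "servo_tool", "data": {
  "motion": [
    [[7,35,0,0,0,0,0],[7,35,0,0,0,0,0],[7,35,0,0,0,0,0],[0,0,0,0,0,6,0],[0,0,0,0,0,6,0],[0,0,0,0,0,5.8,0],[0,0,0,0,0,0,0],[0,0,0,0,0,0,0]]
  ]
}}

```text
time: 6.78
tool_pos: [0.5676, -0.2158, 0.2001]
tcp_rot: [-3.141, 0.002, -0.417]
force: [0.5, 0.4, -3.2]
grip_width: 0.0143
```

```bash
python3 - <<'E'
from h import *
np.set_printoptions(precision=4,suppress=True)
o=env.observe();print(o["tool_pos"],np.degrees(o["tcp_rot"]),o["force"],o["torque"],o["grip_width"])
w=cams.read_camera("wrist")
for n in("foot","upright_top"):
  for r in models.spot_point(n,w)[:2]:print(n,r,watz(w,r["at"],.008),watz(w,r["at"],.068))
save(cv2.resize(w["image"][60:400,160:500],(800,800),interpolation=cv2.INTER_CUBIC)[:600],"w5.png")
E
```

```text
[ 0.5676 -0.2158  0.2001] [-179.993     0.1133  -23.8737] [ 0.5409  0.4031 -3.2417] [-0.0428 -0.0498 -0.0107] 0.014321328480417134
foot {'at': [319.4, 222.7], 'p': 0.72} [ 0.5464 -0.2734  0.008 ] [ 0.5562 -0.2498  0.068 ]
upright_top {'at': [318.0, 242.1], 'p': 0.7} [ 0.5347 -0.2961  0.008 ] [ 0.5466 -0.2685  0.068 ]
```

View pics/w5.png

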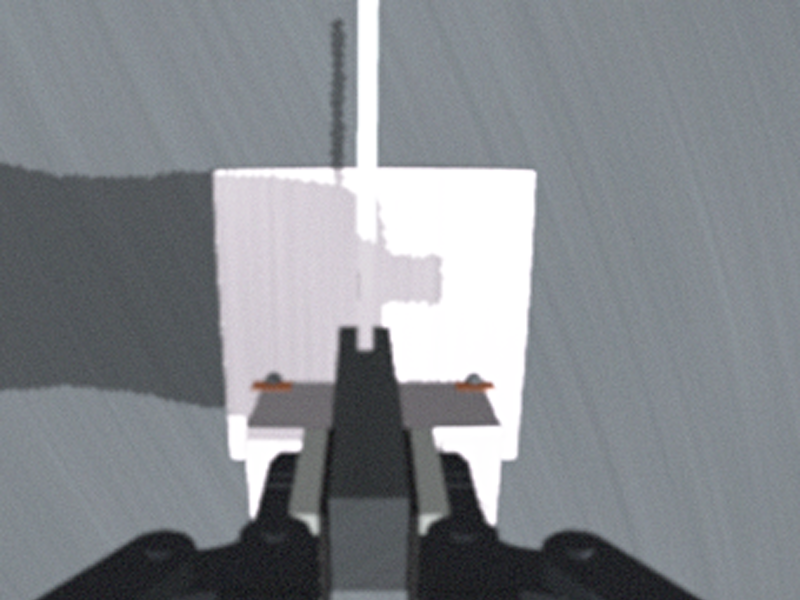

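The view shows the base front edge from (214,170) to (536,170), the joint line at row ≈383 (orange tack beads at (272,385) and (475,385)), and the plate top edge at row ≈427. The square hangs straight.

```bash
python3 - <<'E'
from h import *
np.set_printoptions(precision=4,suppress=True)
w=cams.read_camera("wrist");f=lambda a:(a[0]*.425+160,a[1]*.425+60)
F=[watz(w,f(a),.008) for a in[(214.5,170),(536,170)]];J=[watz(w,f(a),.008) for a in[(252,384),(493,384)]]
d=F[1]-F[0];print(F,"len",np.linalg.norm(d),"yaw",np.degrees(np.arctan2(d[1],d[0])))
d2=J[1]-J[0];print(J,np.linalg.norm(d2),np.degrees(np.arctan2(d2[1],d2[0])))
for rr in(379,382,385):
  m=watz(w,f((373,rr)),.008);print("mid foot",rr,m,"dist to front",np.dot((F[0]+F[1])/2-m,[-d[1],d[0],0])/np.linalg.norm(d))
T=[watz(w,f(a),.0678) for a in[(247,427),(499,427)]];print("top",T,np.linalg.norm(T[1]-T[0]),np.mean(T,0))
u=np.array([-d[1],d[0],0])/np.linalg.norm(d);mf=(F[0]+F[1])/2-u*.105;print("foot from front edge",mf,"lean mm",np.dot(np.mean(T,0)-mf,u)*1e3)
o=env.observe()
print("tcp ahead of foot",np.dot(o["tool_pos"]-mf,u)*1e3,"lateral (base x)",np.dot(o["tool_pos"]-mf,d/np.linalg.norm(d))*1e3)
# blade in hand: root (366,350)&tip? heading
for a,z in[((366,345),-.046),((368,5),-.046)]:print("blade",watz(w,f(a),o["tool_pos"][2]+z))
E
```

```text
[array([ 0.5212, -0.1455,  0.008 ]), array([ 0.659 , -0.2062,  0.008 ])] len 0.15062583933478468 yaw -23.777713481470943
[array([ 0.4895, -0.2494,  0.008 ]), array([ 0.6011, -0.2988,  0.008 ])] 0.12201454684880274 -23.883742759287575
mid foot 379 [ 0.5467 -0.2714  0.008 ] dist to front 0.1049986365573941
mid foot 382 [ 0.5461 -0.2729  0.008 ] dist to front 0.10663001264497536
mid foot 385 [ 0.5454 -0.2744  0.008 ] dist to front 0.10826709382691786
top [array([ 0.4982, -0.2472,  0.0678]), array([ 0.5967, -0.2908,  0.0678])] 0.10769665027529747 [ 0.5474 -0.269   0.0678]
foot from front edge [ 0.5478 -0.2719  0.008 ] lean mm 2.497759938108549
tcp ahead of foot 59.51685514658408 lateral (base x) -4.164644587837223
blade [ 0.5729 -0.2045  0.155 ]
blade [ 0.6104 -0.1212  0.155 ]
```

>>> {"op": "servo_tool", "data": {
  "motion": [
    [[4,0,0,0,0,0,0],[0,0,25,0,0,0,0],[0,0,30,0,0,0,0],[0,0,30,0,0,0,0],[0,0,25,0,0,0,0],[0,0,6,0,0,0,0],[0,0,0,0,0,0,0],[0,0,0,0,0,0,0]]
  ]
}}

```text
time: 7.65
tool_pos: [0.5723, -0.2179, 0.0864]
tcp_rot: [3.142, -0.001, -0.42]
force: [-0.4, -0.6, -3.2]
grip_width: 0.0147
```

>>> {"op": "servo_tool", "data": {
  "motion": [
    [[0,0,1,0,0,0,0],[0,0,1,0,0,0,0],[0,0,1,0,0,0,0],[0,0,0,0,0,0,0],[0,0,0,0,0,0,0]]
  ]
}}

```text
time: 8.07
tool_pos: [0.5718, -0.2177, 0.0826]
tcp_rot: [3.142, -0.0, -0.42]
force: [-0.6, -0.9, -4.0]
grip_width: 0.0141
```

>>> {"op": "servo_tool", "data": {
  "motion": [
    [[0,0,1,0,0,0,0],[0,0,0,0,0,0,0],[0,0,0,0,0,0,0]]
  ]
}}

```text
time: 8.32
tool_pos: [0.5717, -0.2176, 0.0813]
tcp_rot: [-3.142, 0.0, -0.42]
force: [0.1, 0.3, -4.3]
grip_width: 0.0146
```

>>> {"op": "servo_tool", "data": {
  "motion": [
    [[0,0,1,0,0,0,0],[0,0,1,0,0,0,0],[0,0,0,0,0,0,0],[0,0,0,0,0,0,0]]
  ]
}}

```text
time: 8.65
tool_pos: [0.5716, -0.2176, 0.0792]
tcp_rot: [3.142, 0.0, -0.42]
force: [-0.5, 0.1, -2.9]
grip_width: 0.0145
```

>>> {"op": "servo_tool", "data": {
  "motion": [
    [[0,0,1,0,0,0,0],[0,0,0,0,0,0,0],[0,0,0,0,0,0,0]]
  ]
}}

```text
time: 8.9
tool_pos: [0.5717, -0.2176, 0.0782]
tcp_rot: [-3.142, 0.0, -0.42]
force: [0.3, 0.1, -3.9]
grip_width: 0.0143
```

>>> {"op": "servo_tool", "data": {
  "motion": [
    [[0,0,1,0,0,0,0],[0,0,0,0,0,0,0],[0,0,0,0,0,0,0]]
  ]
}}

```text
time: 9.15
tool_pos: [0.5718, -0.2177, 0.078]
tcp_rot: [3.141, -0.001, -0.42]
force: [-2.9, 0.9, 6.7]
grip_width: 0.0145
```

>>> {"op": "servo_tool", "data": {
  "motion": [
    [[0,0,-1.3,0,0,0,0],[0,12,0,0,0,0,0],[0,12,0,0,0,0,0],[0,8,0,0,0,0,0],[0,4,0,0,0,0,0],[0,0,0,0,0,0,0],[0,0,0,0,0,0,0]]
  ]
}}

```text
time: 9.73
tool_pos: [0.5568, -0.2508, 0.0785]
tcp_rot: [-3.141, 0.0, -0.421]
force: [-0.1, 0.7, -4.5]
grip_width: 0.0143
```

```bash
cat > st.py <<'E'
from h import *
from scipy.spatial.transform import Rotation as R
np.set_printoptions(precision=4,suppress=True)
mf=np.array([.5478,-.2719,.008]);u=np.array([np.sin(np.radians(23.8)),np.cos(np.radians(23.8)),0]);x=np.array([u[1],-u[0],0])
o=env.observe();f=o["force"];r=o["tool_pos"]-mf
print("ahead %.1f lat %.1f z %.2f"%(r@u*1e3,r@x*1e3,o["tool_pos"][2]*1e3),"F x,u,z",f@x,f@u,f[2],"M",o["torque"]@x,o["torque"]@u,np.degrees(o["tcp_rot"]))
E
python3 - <<'E'
from st import *
w=cams.read_camera("wrist");save(cv2.resize(w["image"][100:300,190:450],(780,600),interpolation=cv2.INTER_CUBIC),"w6.png")
E
```

```text
ahead 22.9 lat -0.2 z 78.47 F x,u,z -0.40029692988488175 0.537673818066479 -4.481483259461773 M -0.04958742629582585 -0.02767654445202479 [-179.9892    0.0099  -24.1065]
```

View pics/w6.png

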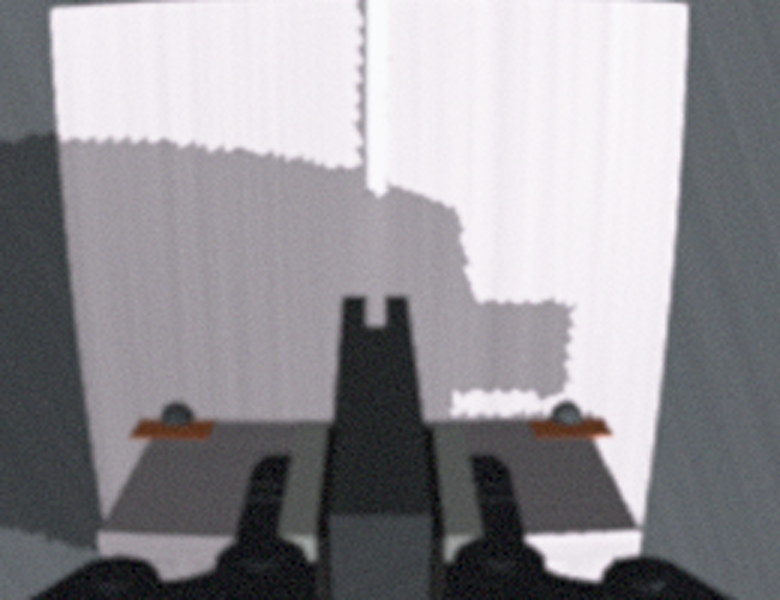

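>>> {"op": "servo_tool", "data": {
  "motion": [
    [[0,0,0.7,0,0,0,0],[0,2,0,0,0,0,0],[0,2,0,0,0,0,0],[0,0,0,0,0,0,0],[0,0,0,0,0,0,0]]
  ]
}}

```text
time: 10.2
tool_pos: [0.5556, -0.2541, 0.078]
tcp_rot: [-3.141, -0.0, -0.42]
force: [0.6, 1.2, 0.7]
grip_width: 0.0145
```

```bash
python3 st.py
```

```text
ahead 19.4 lat -0.1 z 78.01 F x,u,z 0.010969590738282119 1.3430269514368385 0.6815183308578439 M 0.4124167410694026 -0.023675320010052767 [-179.9895   -0.0203  -24.0535]
```

>>> {"op": "servo_tool", "data": {
  "motion": [
    [[0,1.5,0,0,0,0,0],[0,1.5,0,0,0,0,0],[0,0,0,0,0,0,0],[0,0,0,0,0,0,0]]
  ]
}}

```text
time: 10.53
tool_pos: [0.5542, -0.257, 0.078]
tcp_rot: [-3.141, -0.0, -0.42]
force: [0.1, 2.7, 2.5]
grip_width: 0.0146
```

```bash
python3 st.py
```

```text
ahead 16.2 lat -0.1 z 78.00 F x,u,z -0.9476675153355678 2.508667891191788 2.496308322880222 M 0.6358555872125233 -0.042778454494507484 [-179.9945   -0.0153  -24.0652]
```

>>> {"op": "servo_tool", "data": {
  "motion": [
    [[0,0,0,0.4,0,0,0],[0,0,0,0,0,0,0],[0,0,0,0,0,0,0]]
  ]
}}

```text
time: 10.78
tool_pos: [0.5542, -0.2572, 0.078]
tcp_rot: [-3.135, -0.0, -0.42]
force: [-0.1, -0.1, 2.8]
grip_width: 0.015
```

```bash
python3 st.py
```

```text
ahead 16.1 lat -0.1 z 78.00 F x,u,z -0.026064409673715417 -0.07227980981648242 2.8351296837336175 M 0.08317482750616664 0.026770408426477096 [-179.6153   -0.014   -24.0724]
```

>>> {"op": "servo_tool", "data": {
  "motion": [
    [[0,0,0,0.4,0,0,0],[0,0,0.3,0,0,0,0],[0,0,0,0,0,0,0],[0,0,0,0,0,0,0]]
  ]
}}

```text
time: 11.12
tool_pos: [0.5541, -0.2574, 0.078]
tcp_rot: [-3.128, -0.0, -0.42]
force: [-1.6, -0.0, 7.2]
grip_width: 0.0146
```

```bash
python3 st.py
```

```text
ahead 15.9 lat -0.1 z 77.97 F x,u,z -1.4783206778942815 -0.6751480872582358 7.177207565069242 M -0.4784414094858794 0.33003603381121993 [-179.2353   -0.0269  -24.077 ]
```

>>> {"op": "servo_tool", "data": {
  "motion": [
    [[0,0,0,-0.35,0,0,0],[0,1,0,0,0,0,0],[0,1,0,0,0,0,0],[0,0,0,0,0,0,0],[0,0,0,0,0,0,0]]
  ]
}}

```text
time: 11.53
tool_pos: [0.5538, -0.258, 0.078]
tcp_rot: [-3.131, -0.001, -0.419]
force: [1.1, 6.1, 8.9]
grip_width: 0.0146
```

```bash
python3 st.py
```

```text
ahead 15.2 lat -0.1 z 78.01 F x,u,z -1.4565181975006223 6.004658521793929 8.92509833631585 M 1.7271120357868346 0.32190763802374406 [-179.4201   -0.0421  -24.0295]
```

>>> {"op": "servo_tool", "data": {
  "motion": [
    [[0,1,0,0,0,0,0],[0,0.5,0,0,0,0,0],[0,0,0,0,0,0,0],[0,0,0,0,0,0,0]]
  ]
}}

```text
time: 11.87
tool_pos: [0.5533, -0.2593, 0.078]
tcp_rot: [-3.131, -0.001, -0.419]
force: [2.5, 7.3, 8.1]
grip_width: 0.0144
```

```bash
python3 st.py
```

```text
ahead 13.8 lat -0.1 z 78.00 F x,u,z -0.6850747921924957 7.672982025188706 8.120149629777103 M 1.9018813664503593 0.219773454133468 [-179.4029   -0.0475  -24.0278]
```

>>> {"op": "servo_tool", "data": {
  "motion": [
    [[0,0,-0.35,0,0,0,0],[0,0,0,0,0,0,0],[0,0.7,0,0,0,0,0],[0,0,0,0,0,0,0],[0,0,0,0,0,0,0]]
  ]
}}

```text
time: 12.28
tool_pos: [0.5531, -0.2596, 0.078]
tcp_rot: [-3.131, -0.001, -0.419]
force: [4.0, 8.5, 3.7]
grip_width: 0.0148
```

```bash
python3 st.py
```

```text
ahead 13.4 lat -0.1 z 78.04 F x,u,z 0.21160288696894713 9.420935382030073 3.6767357065695503 M 2.066455417541983 -0.09415421392693236 [-179.3772   -0.0308  -24.014 ]
```

>>> {"op": "servo_tool", "data": {
  "motion": [
    [[0,0.7,0,0,0,0,0],[0,0,0,0,0,0,0],[0,0,0,0,0,0,0]]
  ]
}}

```text
time: 12.53
tool_pos: [0.5528, -0.2603, 0.0781]
tcp_rot: [-3.131, -0.001, -0.419]
force: [3.5, 8.5, 4.9]
grip_width: 0.0143
```

```bash
python3 st.py
```

```text
ahead 12.7 lat -0.1 z 78.06 F x,u,z -0.23967830549650754 9.165842133648704 4.853361265206674 M 2.224304078358021 -0.11441391257074358 [-179.3737   -0.0351  -24.011 ]
```

>>> {"op": "servo_tool", "data": {
  "motion": [
    [[0,0.7,0,0,0,0,0],[0,0,0,0,0,0,0],[0,0,0,0,0,0,0]]
  ]
}}

```text
time: 12.78
tool_pos: [0.5525, -0.261, 0.0781]
tcp_rot: [-3.131, -0.001, -0.419]
force: [3.8, 8.7, 3.8]
grip_width: 0.0146
```

```bash
python3 st.py
```

```text
ahead 11.9 lat -0.1 z 78.05 F x,u,z -0.03629941131417442 9.486064547255497 3.7923997034212342 M 2.0522307524159733 -0.13622149732146507 [-179.3861   -0.0328  -24.0151]
```

>>> {"op": "servo_tool", "data": {
  "motion": [
    [[0,0.7,0,0,0,0,0],[0,0,0,0,0,0,0],[0,0,0,0,0,0,0]]
  ]
}}

```text
time: 13.03
tool_pos: [0.5522, -0.2617, 0.0781]
tcp_rot: [-3.131, -0.001, -0.419]
force: [3.7, 8.0, 4.4]
grip_width: 0.0146
```

```bash
python3 st.py
```

```text
ahead 11.2 lat -0.1 z 78.06 F x,u,z 0.1502660508572058 8.835732523483077 4.410954973102487 M 1.9792241616143402 -0.10746461239477742 [-179.3914   -0.0355  -24.0168]
```

>>> {"op": "servo_tool", "data": {
  "motion": [
    [[0,0.6,0,0,0,0,0],[0,0,0,0,0,0,0],[0,0,0,0,0,0,0]]
  ]
}}

```text
time: 13.28
tool_pos: [0.552, -0.2622, 0.0781]
tcp_rot: [-3.131, -0.001, -0.419]
force: [4.0, 7.4, 4.5]
grip_width: 0.0142
```

```bash
python3 st.py
```

```text
ahead 10.5 lat -0.1 z 78.08 F x,u,z 0.6771146579364203 8.359180451946942 4.485616575238228 M 1.873856510528538 -0.16852310191183364 [-179.3942   -0.0376  -24.0168]
```

>>> {"op": "servo_tool", "data": {
  "motion": [
    [[0,0.4,0,0,0,0,0],[0,0,0,0,0,0,0],[0,0,0,0,0,0,0]]
  ]
}}

```text
time: 13.53
tool_pos: [0.5518, -0.2626, 0.0781]
tcp_rot: [-3.131, -0.001, -0.419]
force: [3.4, 7.0, 4.1]
grip_width: 0.0142
```

```bash
python3 st.py
```

```text
ahead 10.1 lat -0.1 z 78.06 F x,u,z 0.31368977631934203 7.817189701999004 4.102673950479482 M 1.9216595250525215 -0.17907922954168115 [-179.3953   -0.0338  -24.015 ]
```

>>> {"op": "servo_tool", "data": {
  "motion": [
    [[0,0.4,0,0,0,0,0],[0,0,0,0,0,0,0],[0,0,0,0,0,0,0]]
  ]
}}

```text
time: 13.78
tool_pos: [0.5517, -0.2629, 0.0781]
tcp_rot: [-3.131, -0.001, -0.419]
force: [3.9, 7.4, 5.4]
grip_width: 0.0145
```

```bash
python3 st.py
```

```text
ahead 9.8 lat -0.1 z 78.07 F x,u,z 0.5309295820976225 8.355502061334507 5.37287459617264 M 2.032034833338097 -0.17303592820034774 [-179.391    -0.0368  -24.0117]
```

>>> {"op": "servo_tool", "data": {
  "motion": [
    [[0,0.4,0,0,0,0,0],[0,0,0,0,0,0,0],[0,0,0,0,0,0,0]]
  ]
}}

```text
time: 14.03
tool_pos: [0.5516, -0.2631, 0.0781]
tcp_rot: [-3.131, -0.001, -0.419]
force: [4.5, 7.4, 6.5]
grip_width: 0.0142
```

```bash
python3 - <<'E'
from st import *
w=cams.read_camera("wrist");save(cv2.resize(w["image"][100:300,190:450],(780,600),interpolation=cv2.INTER_CUBIC),"w7.png")
s=cams.read_camera("scene");save(s["image"],"s7.png")
E
```

```text
ahead 9.6 lat -0.1 z 78.09 F x,u,z 1.1265968173165546 8.636304683773544 6.535827562230652 M 2.349443106253072 -0.1342358165014919 [-179.3669   -0.0414  -24.0105]
```

View pics/w7.png

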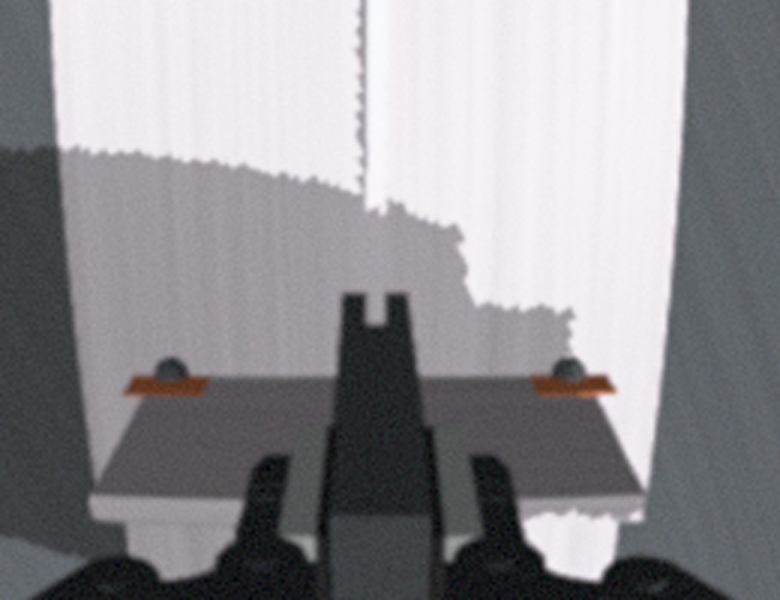

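Viewed w7 (9 of 12): joint line at row ≈377, plate top edge at row ≈493, stock covering the joint. I'll estimate the lean before and now from these rows.

```bash
python3 - <<'E'
from st import *
w=cams.read_camera("wrist")
def lean(w,cf,rf,ct,rt):
    f=lambda a,b:(190+a/3,100+b/3)
    F=watz(w,f(cf,rf),.008)
    best=min(np.arange(-.1,.2,.001),key=lambda th:abs((watz(w,f(ct,rt),.008+.06*np.cos(th))-F)@u-.06*np.sin(th)))
    return (F-mf)@u*1e3,best
print("now",[lean(w,375,a,375,b) for a,b in[(376,491),(377,493),(378,495)]])
p=dict(w);p["extrinsics"]=w["extrinsics"].copy();p["extrinsics"][:3,3]+=np.array([.5568,-.2508,.0785])-o["tool_pos"]
print("before",[lean(p,375,a,375,b) for a,b in[(421,529),(422,531)]])
E
```

```text
ahead 9.5 lat -0.1 z 78.08 F x,u,z 0.0896637772753627 9.826118674638955 4.619392783579532 M 2.351583783373999 -0.147488167159287 [-179.3679   -0.0407  -24.0111]
now [(np.float64(-1.1254115844911903), np.float64(0.024000000000000105)), (np.float64(-1.3976949260873386), np.float64(0.021000000000000102)), (np.float64(-1.6702266729541995), np.float64(0.0180000000000001))]
before [(np.float64(-0.41991484623113245), np.float64(0.08500000000000016)), (np.float64(-0.7049407900965949), np.float64(0.08200000000000016))]
```

>>> {"op": "servo_tool", "data": {
  "motion": [
    [[0,0.4,0,0,0,0,0],[0,0,0,0,0,0,0],[0,0,0,0,0,0,0]]
  ]
}}

```text
time: 14.43
tool_pos: [0.5515, -0.2633, 0.0781]
tcp_rot: [-3.13, -0.001, -0.419]
force: [5.2, 10.2, 5.6]
grip_width: 0.0145
```

```bash
python3 st.py
```

```text
ahead 9.3 lat -0.1 z 78.12 F x,u,z 0.6722036372556492 11.480067609012053 5.582631227648281 M 2.6892175122270907 -0.05921777542432889 [-179.3416   -0.0433  -24.0043]
```

>>> {"op": "servo_tool", "data": {
  "motion": [
    [[0,0,0.2,0,0,0,0],[0,0,0,0,0,0,0],[0,0,0,0,0,0,0]]
  ]
}}

```text
time: 14.68
tool_pos: [0.5515, -0.2633, 0.0781]
tcp_rot: [-3.13, -0.001, -0.419]
force: [3.3, 9.4, 7.8]
grip_width: 0.0144
```

```bash
python3 - <<'E'
from st import *
from scipy.ndimage import gaussian_filter1d as g
w=cams.read_camera("wrist")
# precise rows by gradient at several columns, left and right of fingers
im=w["image"].astype(float).mean(2)
C=[262,265,268,350,354,358,362,366]
def edge(c,a,b,pol):
    col=g(im[:,c-1:c+2].mean(1),1.0);d=np.gradient(col)*pol;r=a+np.argmax(d[a:b]);y=d[r-1:r+2];return r+.5*(y[0]-y[2])/(y[0]-2*y[1]+y[2])
for c in C:
    rf=edge(c,216,236,-1);rt=edge(c,252,275,1);F=watz(w,(c,rf),.008);k=(F-mf)@x
    th=min(np.arange(-.1,.2,.0005),key=lambda th:abs((watz(w,(c,rt),.008+.06*np.cos(th))-F)@u-.06*np.sin(th)))
    print(c,rf,rt,(F-mf)@u*1e3,th)
E
```

```text
ahead 9.4 lat -0.1 z 78.07 F x,u,z -0.7294266285738339 9.945093480183074 7.801439414611098 M 2.7164115291334863 0.008408583759790592 [-179.343    -0.0518  -23.9993]
262 224.94776221786432 265.85019087826004 -1.0505438345694236 -0.010499999999999926
265 224.94920843659912 265.94051436647476 -1.0342612296986085 -0.010999999999999927
268 224.9258971069647 265.9337113199774 -0.9991289729049829 -0.010999999999999927
350 224.78793584751773 273.198735185936 -1.0135025399158313 -0.0965
354 224.8056950211857 264.6870312171909 -1.0619579490127582 0.0035000000000000864
358 224.69009203150947 264.78502108056676 -1.003685515815569 0.0005000000000000837
362 224.6803655123556 265.32692595265365 -1.0348475938417772 -0.0064999999999999225
366 224.46408950037406 272.3013369220202 -0.8988183932856983 -0.0925
```

>>> {"op": "servo_tool", "data": {
  "motion": [
    [[0,0,0,-0.3,0,0,0],[0,0,0,0,0,0,0],[0,0,0,0,0,0,0]]
  ]
}}

```text
time: 14.98
tool_pos: [0.5516, -0.2632, 0.078]
tcp_rot: [-3.135, -0.001, -0.419]
force: [4.7, 10.7, 7.9]
grip_width: 0.0146
```

```bash
python3 - <<'E'
from st import *
w=cams.read_camera("wrist");im=w["image"]
save(np.vstack([cv2.resize(im[195:285,235:285],(0,0),fx=6.6,fy=6.6,interpolation=cv2.INTER_CUBIC)[:, :300],])if 0 else np.hstack([cv2.resize(im[200:285,225:285],(400,567),interpolation=cv2.INTER_CUBIC),cv2.resize(im[200:285,345:405],(400,567),interpolation=cv2.INTER_CUBIC)]),"w8.png")
E
```

```text
ahead 9.5 lat -0.1 z 78.04 F x,u,z -0.022580745476836042 11.645462598584698 7.852605275472574 M 2.903176015992768 0.046466701531567525 [-179.6346   -0.05    -23.9977]
```

View pics/w8.png

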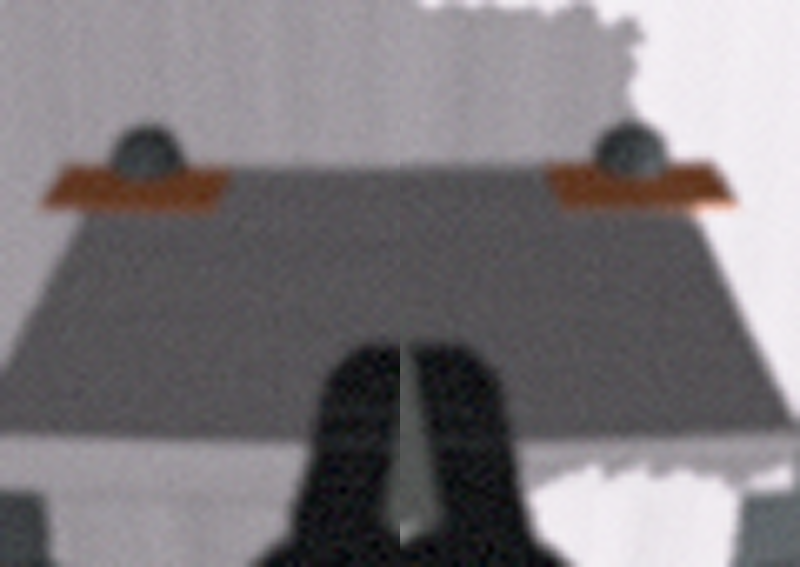

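```bash
cat > lean.py <<'E'
from st import *
from scipy.ndimage import gaussian_filter1d as g
def lean():
    w=cams.read_camera("wrist");im=w["image"].astype(float).mean(2)
    def edge(c,a,b,pol):
        d=np.gradient(g(im[:,c-1:c+2].mean(1),1.0))*pol;r=a+np.argmax(d[a:b]);y=d[r-1:r+2];return r+.5*(y[0]-y[2])/(y[0]-2*y[1]+y[2])
    F=np.array([[c,edge(c,218,232,-1)] for c in list(range(262,290,3))+list(range(340,364,3))]);T=np.array([[c,edge(c,260,269,1)] for c in list(range(240,268,3))+list(range(368,396,3))])
    Fw=np.array([watz(w,a,.008) for a in F]);f=np.median((Fw-mf)@u);t=[]
    for a in T:
        ff=lambda th:abs((watz(w,a,.008+.06*np.cos(th))-mf)@u-f-.06*np.sin(th));t.append(min(np.arange(-.1,.2,.0005),key=ff))
    print("foot %.2f mm"%(f*1e3),"lean L",np.median(t[:10]),"R",np.median(t[10:]),"spread",np.std(t))
E
python3 -c "
from lean import *
lean();lean()"
```

```text
ahead 9.5 lat -0.1 z 78.03 F x,u,z 0.8768538921732498 10.84167995389524 7.469758978865658 M 2.8897634635175837 0.10617465078651664 [-179.6311   -0.0492  -24.0008]
foot -1.01 mm lean L -0.011749999999999927 R -0.012749999999999928 spread 0.001101135777277263
foot -1.00 mm lean L -0.011499999999999927 R -0.011999999999999927 spread 0.0009549214627392149
```

>>> {"op": "servo_tool", "data": {
  "motion": [
    [[0,-0.2,0,0,0,0,0],[0,0,0,0,0,0,0],[0,0,0,0,0,0,0],[0,0,0,0,0,0,0],[0,0,0,0,0,0,0]]
  ]
}}

```text
time: 15.55
tool_pos: [0.5516, -0.2632, 0.078]
tcp_rot: [-3.135, -0.001, -0.419]
force: [3.8, 10.5, 8.3]
grip_width: 0.0146
```

```bash
python3 -c "
from lean import *
lean()"
```

```text
ahead 9.5 lat -0.1 z 78.03 F x,u,z -0.7249133597119619 11.1039139404092 8.26995760095985 M 2.7264809175463602 0.04229010611988704 [-179.6433   -0.0475  -24.0047]
foot -0.96 mm lean L -0.011749999999999927 R -0.013749999999999929 spread 0.0011497282287566929
```

```bash
python3 - <<'E'
from lean import *
w=cams.read_camera("wrist");im=w["image"]
save(cv2.resize(im[185:285,290:345],(0,0),fx=6,fy=6,interpolation=cv2.INTER_CUBIC),"w9.png")
lean()
E
```

```text
ahead 9.5 lat -0.1 z 78.02 F x,u,z -0.2319002675640506 10.856298749287934 7.198609615987473 M 2.7490044543588326 0.03323763154088173 [-179.6427   -0.046   -24.0044]
foot -0.97 mm lean L -0.011999999999999927 R -0.013749999999999929 spread 0.0012051970793193962
```

View pics/w9.png

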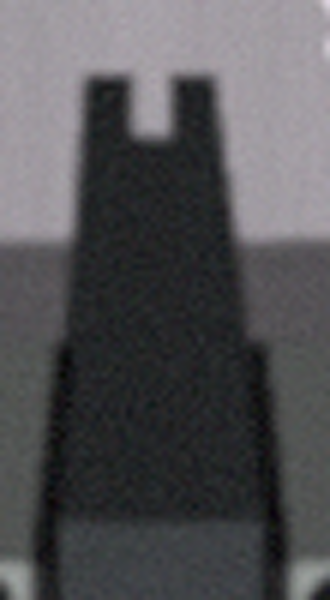

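w9 shows the stock's inner face: foot edge at crop row ≈76, blade top at ≈140, stock top edge at ≈520. Its tilt should share any camera bias with the plate measurement.

```bash
python3 - <<'E'
from lean import *
w=cams.read_camera("wrist");im=w["image"].astype(float).mean(2)
def edge(c,a,b,pol):
    d=np.gradient(g(im[:,c-1:c+2].mean(1),1.0))*pol;r=a+np.argmax(d[a:b]);y=d[r-1:r+2];return r+.5*(y[0]-y[2])/(y[0]-2*y[1]+y[2])
b=np.median([edge(c,192,204,-1) for c in(306,307,308,309,321,322,323)]);t=np.median([edge(c,264,280,1) for c in range(302,332,3)]);bl=np.median([edge(c,203,214,-1) for c in (314,315,316)])
P=[(watz(w,(315,r),z)-mf)@u*1e3 for r,z in((b,.008),(bl,.030),(t,.108))]
print(b,bl,t,P,"tilt foot-top",(P[2]-P[0])/100,"blade-top",(P[2]-P[1])/78)
E
```

```text
ahead 9.5 lat -0.0 z 78.05 F x,u,z -0.805440544227472 10.912090191395537 6.453212421262941 M 2.7503916523864302 0.01738033993286211 [-179.6434   -0.0523  -24.005 ]
197.22853729760595 207.50146940792087 271.42285834830795 [np.float64(20.706686659788737), np.float64(20.7200348848049), np.float64(19.680377845507927)] tilt foot-top -0.0102630881428081 blade-top -0.013328936401243241
```

Stock and plate show the same tilt (≈-0.011), so they are flush on each other. To separate camera bias from real tilt, I'll measure the stock the same way in w3, where it stood true on the mat.

```bash
python3 - <<'E'
from lean import *
w=cams.read_camera("wrist");Rt=lambda e:R.from_euler("xyz",e).as_matrix()
def T(pos,e):
    M=np.eye(4);M[:3,:3]=Rt(e);M[:3,3]=pos;return M
o=env.observe();C=np.linalg.inv(T(o["tool_pos"],o["tcp_rot"]))@w["extrinsics"]
p=dict(w);p["extrinsics"]=T([.5333,.1752,.0712],[3.1412,.0013,-.106])@C
im=cv2.imread("pics/w3.png").astype(float)
v=np.array([np.cos(np.radians(83.6)),np.sin(np.radians(83.6)),0])
ch=im.mean(2);r2=im[...,0]
def edge(I,c,a,b,pol):
    d=np.gradient(g(I[:,c-1:c+2].mean(1),1.0))*pol;r=a+np.argmax(d[a:b]);y=d[r-1:r+2];return r+.5*(y[0]-y[2])/(y[0]-2*y[1]+y[2])
b=[edge(r2,c,192,208,-1) for c in(306,308,309,321,322,323)];t=[edge(ch,c,264,284,1) for c in range(302,326,3)];bl=[edge(ch,c,203,215,-1) for c in (313,314,315)]
print(b,bl,t)
P=[(watz(p,(314,np.median(r)),z)-mf)@v*1e3 for r,z in((b,.003),(bl,.025),(t,.103))]
print(P,"tilt",(P[2]-P[0])/100,(P[2]-P[1])/78)
E
```

```text
ahead 9.6 lat -0.1 z 78.02 F x,u,z 0.16314413449032023 10.5628738390388 7.548470153762481 M 2.6991883435483084 0.04895281835959698 [-179.64     -0.0465  -24.0031]
[np.float64(198.69206488297976), np.float64(198.72852853594685), np.float64(198.66460216805356), np.float64(199.02095465055373), np.float64(199.05813461684), np.float64(199.0309148767402)] [np.float64(209.15391908877422), np.float64(209.1662589620085), np.float64(209.13457407038547)] [np.float64(272.9277685265676), np.float64(272.85160071835645), np.float64(273.2781898507327), np.float64(273.29965875299575), np.float64(273.2113003267663), np.float64(273.3943047328285), np.float64(273.54817885182064), np.float64(273.58646934146435)]
[np.float64(452.78576070092754), np.float64(453.11631073970324), np.float64(453.2963748276339)] tilt 0.005106141267063435 0.0023085139478287906
```

```bash
cat > tl.py <<'E'
from lean import *
w0=cams.read_camera("wrist")
def T(pos,e):
    M=np.eye(4);M[:3,:3]=R.from_euler("xyz",e).as_matrix();M[:3,3]=pos;return M
C=np.linalg.inv(T(o["tool_pos"],o["tcp_rot"]))@w0["extrinsics"]
def edge(I,c,a,b,pol):
    d=np.gradient(g(I[:,c-1:c+2].mean(1),1.0))*pol;r=a+np.argmax(d[a:b]);y=d[r-1:r+2];return r+.5*(y[0]-y[2])/(y[0]-2*y[1]+y[2])
def tilt(im,pos,deg,zf,h=.0,tag="",fr=(216,245),tr=(256,283)):
    p=dict(w0);p["extrinsics"]=T(pos,np.radians(deg))@C;I=im.astype(float).mean(2)
    med=lambda cs,a,b,s:np.median([edge(I,c,a,b,s) for c in cs])
    b=med((307,308,309,321,322),192,205,-1);bl=med((314,315,316),203,214,-1);t=med(range(304,330,3),264,280,1)
    P=[(watz(p,(315,r),z)-mf)@u*1e3 for r,z in((b,zf),(bl,zf+.022),(t,zf+.1))]
    F=med(list(range(264,288,3))+list(range(342,362,3)),*fr,-1);U=med(list(range(242,266,3))+list(range(370,396,3)),*tr,1)
    fw=(watz(p,(315,F),.008)-mf)@u;th=min(np.arange(-.1,.2,.0005),key=lambda th:abs((watz(p,(315,U),.008+.06*np.cos(th))-mf)@u-fw-.06*np.sin(th)))
    print(tag,"stock",(P[2]-P[0])/100,(P[2]-P[1])/78,"inner@foot %.2f"%P[0],"foot %.2f"%(fw*1e3),"lean",th,"rows",F,U)
def load(n):
    im=np.zeros((400,640,3),np.uint8);im[100:300,190:450]=cv2.resize(cv2.imread(n),(260,200),interpolation=cv2.INTER_AREA);return im
E
cat > t2.py <<'E'
from tl import *
tilt(load("pics/w6.png"),[.5568,-.2508,.07847],[-179.9892,.0099,-24.1065],.0086,tag="w6",fr=(232,246),tr=(270,283))
tilt(load("pics/w7.png"),[.5516,-.2631,.0781],[-179.3669,-.0414,-24.0105],.008,tag="w7",fr=(218,232),tr=(258,270))
tilt(w0["image"],o["tool_pos"],np.degrees(o["tcp_rot"]),.008,tag="now",fr=(218,232),tr=(258,270))
E
python3 t2.py
```

```text
ahead 9.5 lat -0.1 z 78.03 F x,u,z 0.03271799943800504 10.492541742809488 7.7695659598074895 M 2.7136820104026684 0.05376025076903558 [-179.6425   -0.0481  -24.0036]
w6 stock 0.007026787234694041 0.0033811116252106008 inner@foot 32.80 foot -0.93 lean 0.07500000000000015 rows 239.86916028353673 277.5696617308069
w7 stock -0.013199929061634634 -0.013435955400362595 inner@foot 20.92 foot -0.94 lean 0.0010000000000000842 rows 225.14172600435398 265.4505621966839
now stock -0.010167513760411424 -0.01319825920093383 inner@foot 20.70 foot -0.87 lean -0.0029999999999999194 rows 224.58274419023013 265.5823437692657
```

>>> {"op": "servo_tool", "data": {
  "motion": [
    [[0,-0.4,0,0,0,0,0],[0,0,0,-0.4,0,0,0],[0,0,0,0,0,0,0],[0,0,0,0,0,0,0]]
  ]
}}

```text
time: 16.18
tool_pos: [0.5517, -0.2627, 0.078]
tcp_rot: [3.141, -0.001, -0.419]
force: [3.6, 10.2, 6.9]
grip_width: 0.0151
```

```bash
python3 -c "
from tl import *
tilt(w0['image'],o['tool_pos'],np.degrees(o['tcp_rot']),.008,tag='now',fr=(218,232),tr=(258,270));lean()
I=w0['image'].astype(int).mean(2)
for r in (20,50,80,110,140,160):print(r,I[r,303:326].astype(int))
J=load('pics/w7.png').mean(2)
for r in (104,110,140,160):print('w7',r,J[r,303:326].astype(int))
J=load('pics/w6.png').mean(2)
for r in (104,110,140,):print('w6',r,J[r,303:326].astype(int))
"
```

```text
ahead 10.0 lat -0.1 z 77.95 F x,u,z -0.7787712165530095 10.78716545266492 6.87226106646773 M 2.7181776781427547 -0.05519742214973276 [179.9512  -0.0394 -24.0025]
now stock -0.006305059236804027 -0.00961322608680048 inner@foot 20.93 foot -0.99 lean -0.0019999999999999185 rows 224.62675129442408 266.17141327496364
foot -1.04 mm lean L -0.011499999999999927 R -0.013249999999999929 spread 0.00404003403451011
20 [102 102 103 103  99 104 100 105 107 100 101 103 101  99 102 103 102 101
  99 103 101 103 104]
50 [108 106 106  97  83  71  66  63  96 173 238 249 249 248 250 246 204 137
 107 105 100  97 106]
80 [236 239 239 239 235 220 191 157 165 212 243 249 248 249 249 248 242 238
 237 235 236 234 233]
110 [241 241 243 242 233 208 170 152 188 232 247 249 249 250 248 248 246 242
 242 239 240 241 241]
140 [239 240 242 241 242 234 209 174 193 234 247 249 249 248 248 246 241 241
 241 240 239 241 241]
160 [163 157 161 163 162 161 163 168 199 233 247 249 248 248 246 243 240 241
 240 241 240 242 242]
w7 104 [239 241 242 241 240 225 189 161 172 216 243 250 249 248 248 248 245 242
 242 241 240 241 240]
w7 110 [241 242 242 243 238 217 176 157 174 220 242 248 250 249 248 248 245 243
 242 240 240 239 239]
w7 140 [239 240 241 243 242 234 210 171 179 221 244 249 249 248 248 246 244 243
 242 241 240 239 242]
w7 160 [234 239 242 243 240 227 199 174 194 232 246 247 248 247 247 244 244 242
 241 239 239 241 241]
w6 104 [240 241 242 244 243 241 226 186 177 219 243 249 250 250 250 249 247 243
 242 242 240 241 240]
w6 110 [241 242 243 243 242 234 215 175 173 217 244 249 250 250 249 250 245 242
 242 242 241 242 240]
w6 140 [240 242 243 239 229 217 186 167 181 222 245 250 249 250 249 248 245 243
 242 242 241 241 240]
```

>>> {"op": "servo_tool", "data": {
  "motion": [
    [[0,-0.6,0,0,0,0,0],[0,0,0,-0.5,0,0,0],[0,0,0,0,0,0,0],[0,0,0,0,0,0,0]]
  ]
}}

```text
time: 16.62
tool_pos: [0.552, -0.2622, 0.0779]
tcp_rot: [3.132, -0.001, -0.419]
force: [4.1, 9.3, 5.7]
grip_width: 0.0145
```

```bash
cat > t3.py <<'E'
from tl import *
tilt(w0['image'],o['tool_pos'],np.degrees(o['tcp_rot']),.008,tag='now',fr=(218,232),tr=(258,270));lean()
E
python3 t3.py
```

```text
ahead 10.5 lat -0.1 z 77.94 F x,u,z 0.022149040395545636 10.119850528868675 5.721141737463338 M 2.7156864176322024 -0.018075864455036613 [179.4456  -0.0438 -24.0022]
now stock 0.003998941398814857 0.0007463898858947077 inner@foot 20.88 foot -0.98 lean -0.00349999999999992 rows 224.49215416027005 266.8749450873832
foot -1.11 mm lean L -0.009999999999999926 R -0.01599999999999993 spread 0.0034105534741446317
```

>>> {"op": "servo_tool", "data": {
  "motion": [
    [[0,-0.5,0,0,0,0,0],[0,0,0,-0.5,0,0,0],[0,0,0,0,0,0,0],[0,0,0,0,0,0,0]]
  ]
}}

```text
time: 17.05
tool_pos: [0.5518, -0.2622, 0.078]
tcp_rot: [3.122, -0.0, -0.419]
force: [0.7, 5.9, 9.2]
grip_width: 0.0146
```

```bash
python3 t3.py
```

```text
ahead 10.5 lat -0.2 z 78.04 F x,u,z -1.7672480824283974 5.631878073919751 9.244097392483019 M 1.9343086874560609 0.4202257432868652 [178.8799  -0.0258 -24.0255]
now stock 0.005435354780505612 0.005026862114775372 inner@foot 20.86 foot -0.83 lean -0.002499999999999919 rows 223.28234864536128 266.1468670895628
foot -0.94 mm lean L -0.01474999999999993 R -0.011749999999999927 spread 0.0022220486043288993
```

The stock tilt reading saturates at ≈+0.005, the same as when it stood on the mat, so the blade is flat now. Under the earlier push the square had pivoted tip-up ≈0.015, leaving the plate roughly 0.012–0.015 past square. I'll nudge it gently back from behind with the blade end, then press again keeping the blade flat.

>>> {"op": "servo_tool", "data": {
  "motion": [
    [[0,-4,0,0,0,0,0],[0,-6,-5,0,0,0,0],[0,0,-30,0,0,0,0],[0,0,-30,0,0,0,0],[0,0,-30,0,0,0,0],[0,0,-27,1.1,0,0,0],[0,0,0,0,0,0,0],[0,0,0,0,0,0,0]]
  ]
}}

```text
time: 17.82
tool_pos: [0.5569, -0.2519, 0.1999]
tcp_rot: [3.139, -0.001, -0.42]
force: [0.8, 0.7, -4.9]
grip_width: 0.0146
```

```bash
python3 - <<'E'
from tl import *
# plate lean and stock tilt in hand, from this height
I=w0['image'].astype(float).mean(2)
for z,f in((.008,0),):
    print("pred rows: foot",[wproj(w0,mf-u*.001+x*k) for k in(-.03,.03)],"top true",[wproj(w0,mf-u*.001+x*k+[0,0,.06]) for k in(-.045,-.03,.03,.045)])
    print("stock inner bottom/top",wproj(w0,o["tool_pos"]+u*.011-[0,0,.0699]),wproj(w0,o["tool_pos"]+u*.011+[0,0,.0301]))
save(cv2.resize(w0["image"][150:350,190:450],(780,600),interpolation=cv2.INTER_CUBIC),"x1.png")
E
```

```text
ahead 22.0 lat 0.2 z 199.91 F x,u,z 0.40158953344541276 0.993443242588815 -4.862794593166731 M -0.03989246185880501 0.006367127749656381 [179.8386  -0.0828 -24.0726]
pred rows: foot [array([288.9911, 191.3379]), array([341.7564, 191.0906])] top true [array([268.3817, 210.1628]), array([283.8896, 210.1478]), array([346.7645, 209.8588]), array([362.2932, 209.7311])]
stock inner bottom/top [315.2675 196.728 ] [315.0285 270.5549]
```

```bash
cat > free.py <<'E'
from tl import *
# generic: lean with predicted search windows, per column; stock tilt in hand
def free(off=-.001,win=6):
    I=w0['image'].astype(float).mean(2);f=[];t=[]
    for k in list(np.arange(-.046,-.018,.003))+list(np.arange(.020,.047,.003)):
        a=wproj(w0,mf+u*off+x*k);b=wproj(w0,mf+u*off+x*k+[0,0,.06])
        if abs(k)<.041: 
            c=int(round(a[0]));f.append((watz(w0,(c,edge(I,c,int(a[1])-win,int(a[1])+win,-1)),.008)-mf)@u)
        c=int(round(b[0]));r=edge(I,c,int(b[1])-win-2,int(b[1])+win+2,1);t.append((c,r))
    f0=np.median(f);th=[min(np.arange(-.1,.2,.0005),key=lambda q:abs((watz(w0,a,.008+.06*np.cos(q))-mf)@u-f0-.06*np.sin(q))) for a in t]
    print("foot %.2f +-%.2f"%(f0*1e3,np.std(f)*1e3),"lean",np.round(th,3),"med",np.median(th))
def stock():
    I=w0['image'].astype(float).mean(2);tp=o["tool_pos"]
    med=lambda cs,a,b,s:np.median([edge(I,c,a,b,s) for c in cs])
    b=med((307,308,309,321,322),191,205,-1);t=med(range(304,330,3),264,280,1);z=tp[2]-.0699
    P=[(watz(w0,(315,r),zz)-tp)@u*1e3 for r,zz in((b,z),(t,z+.1))];print("stock",(P[1]-P[0])/100,P,b,t)
if __name__=="__main__":
    stock();free()
E
python3 free.py
```

```text
ahead 22.1 lat -0.5 z 198.54 F x,u,z -0.1843639008119637 -0.5520434960498698 -3.433435871593643 M -0.04692543644096334 -0.008762887873189408 [179.8481   0.053  -24.0685]
stock -0.04224368284615064 [np.float64(14.775207340724927), np.float64(10.550839056109863)] 191.7701059146953 271.40419250643845
foot -1.14 +-0.29 lean [-0.     0.    -0.001 -0.002 -0.002 -0.003 -0.005 -0.005 -0.005 -0.005
  0.004  0.005  0.004  0.004  0.004  0.004  0.004  0.004  0.005] med 8.326672684688674e-17
```

View pics/x1.png

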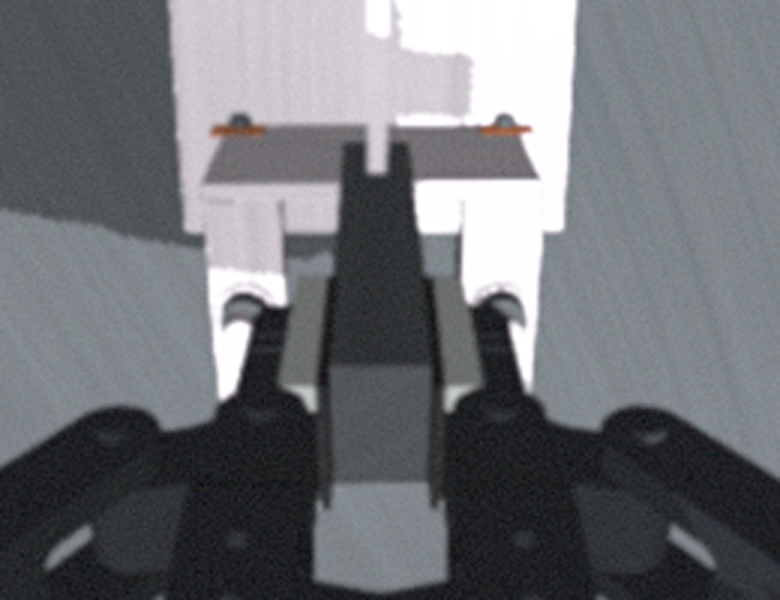

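>>> {"op": "servo_tool", "data": {
  "motion": [
    [[0,33,0,0,0,0,0],[0,33,0,0,0,0,0],[0,33,0,0,0,0,0],[0,33,0,0,0,0,0],[0,34,0,0,0,0,0],[0,0,30,0,0,0,0],[0,0,30,0,0,0,0],[0,0,18,0,0,0,0]]
  ]
}}

```text
time: 18.58
tool_pos: [0.487, -0.4025, 0.1172]
tcp_rot: [3.141, 0.005, -0.421]
force: [-0.0, 0.7, -4.4]
grip_width: 0.0145
```

>>> {"op": "servo_tool", "data": {
  "motion": [
    [[0,-4,0,0,0,0,0],[0,-4,0,0,0,0,0],[0,-3,0,0,0,0,0],[0,0,0,0,0,0,0],[0,0,0,0,0,0,0]]
  ]
}}

```text
time: 19.0
tool_pos: [0.494, -0.3933, 0.123]
tcp_rot: [3.138, -0.002, -0.419]
force: [-0.1, -0.3, -3.7]
grip_width: 0.0147
```

```bash
python3 - <<'E'
from st import *
w=cams.read_camera("wrist")
t=o["tool_pos"]+u*.119-[0,0,.048]
print("tip pred",wproj(w,t),"plate back top pred",wproj(w,mf-u*.008+[0,0,.06]))
I=w["image"].astype(int).mean(2);c=int(wproj(w,t)[0])
r=int(wproj(w,t)[1]);print(r,I[r-14:r+10,c].astype(int),I[r-14:r+10,c+14].astype(int))
E
```

```text
ahead -132.8 lat -0.3 z 123.04 F x,u,z -0.0021698313910140862 -0.33615723637370254 -3.6505153268313015 M -0.03630478299849605 0.034505663687178306 [179.8063  -0.101  -24.0177]
tip pred [314.5749  37.9731] plate back top pred [315.0005  31.3224]
37 [239 242 240 239 241 242 230 167  91  70  70  68  67  70  96 160 225 246
 246 245 244 246 246 246] [240 241 239 236 239 239 228 170  92  66  67  66  64  71  66  61  66  65
  72  70  89 122 147 163]
```

>>> {"op": "servo_tool", "data": {
  "motion": [
    [[0,-2,2,0,0,0,0],[0,-1,0,0,0,0,0],[0,-1,0,0,0,0,0],[0,0,0,0,0,0,0],[0,0,0,0,0,0,0]]
  ]
}}

```text
time: 19.47
tool_pos: [0.4949, -0.3896, 0.1199]
tcp_rot: [3.139, -0.0, -0.42]
force: [1.0, -0.4, -3.5]
grip_width: 0.0144
```

>>> {"op": "servo_tool", "data": {
  "motion": [
    [[0,-0.7,0,0,0,0,0],[0,0,0,0,0,0,0],[0,0,0,0,0,0,0]]
  ]
}}

```text
time: 19.72
tool_pos: [0.4952, -0.389, 0.1198]
tcp_rot: [3.139, -0.0, -0.42]
force: [-0.0, -0.8, -3.9]
grip_width: 0.014
```

>>> {"op": "servo_tool", "data": {
  "motion": [
    [[0,-0.7,0,0,0,0,0],[0,0,0,0,0,0,0],[0,0,0,0,0,0,0]]
  ]
}}

```text
time: 19.97
tool_pos: [0.4955, -0.3883, 0.1198]
tcp_rot: [3.139, -0.0, -0.42]
force: [0.4, -0.6, -4.4]
grip_width: 0.0142
```

>>> {"op": "servo_tool", "data": {
  "motion": [
    [[0,-0.7,0,0,0,0,0],[0,0,0,0,0,0,0],[0,0,0,0,0,0,0]]
  ]
}}

```text
time: 20.22
tool_pos: [0.4958, -0.3877, 0.1198]
tcp_rot: [3.139, 0.0, -0.42]
force: [0.7, -0.5, -4.4]
grip_width: 0.0148
```

```bash
python3 st.py
```

```text
ahead -126.9 lat -0.9 z 119.80 F x,u,z 0.8770271243887465 -0.16093920118309774 -4.443482151396264 M -0.05056561041343229 0.020402374894508368 [179.8486   0.0012 -24.0567]
```

>>> {"op": "servo_tool", "data": {
  "motion": [
    [[0,-0.5,0,0,0,0,0],[0,0,0,0,0,0,0],[0,0,0,0,0,0,0]]
  ]
}}

```text
time: 20.47
tool_pos: [0.496, -0.3873, 0.1198]
tcp_rot: [3.139, -0.0, -0.42]
force: [0.1, 0.5, -4.5]
grip_width: 0.0145
```

```bash
python3 st.py
```

```text
ahead -126.4 lat -0.8 z 119.82 F x,u,z -0.16115602722916342 0.4996068239216032 -4.469943613508295 M 0.005236952666191989 0.008006395618304395 [179.8483  -0.003  -24.0579]
```

>>> {"op": "servo_tool", "data": {
  "motion": [
    [[0,-0.5,0,0,0,0,0],[0,0,0,0,0,0,0],[0,0,0,0,0,0,0]]
  ]
}}

```text
time: 20.72
tool_pos: [0.4962, -0.3868, 0.1198]
tcp_rot: [3.139, -0.0, -0.42]
force: [-0.6, 0.6, -2.9]
grip_width: 0.0144
```

```bash
python3 st.py
```

```text
ahead -125.9 lat -0.9 z 119.81 F x,u,z -0.7305798915203509 0.28284029967158036 -2.8877052609400953 M -0.023454430511054662 0.034793079299989205 [179.8503  -0.0002 -24.0563]
```

>>> {"op": "servo_tool", "data": {
  "motion": [
    [[0,-0.5,0,0,0,0,0],[0,0,0,0,0,0,0],[0,0,0,0,0,0,0]]
  ]
}}

```text
time: 20.97
tool_pos: [0.4963, -0.3866, 0.1199]
tcp_rot: [3.138, -0.0, -0.42]
force: [-1.7, -2.3, -1.6]
grip_width: 0.0145
```

```bash
python3 st.py
```

```text
ahead -125.7 lat -0.8 z 119.92 F x,u,z -0.6344245117283919 -2.810416243881401 -1.61941087589526 M -0.6499475949807727 0.1555803062606974 [179.8176  -0.0094 -24.0648]
```

>>> {"op": "servo_tool", "data": {
  "motion": [
    [[0,-0.5,0,0,0,0,0],[0,-0.5,0,0,0,0,0],[0,-0.5,0,0,0,0,0],[0,0,0,0,0,0,0],[0,0,0,0,0,0,0]]
  ]
}}

```text
time: 21.38
tool_pos: [0.4969, -0.3856, 0.1201]
tcp_rot: [3.138, -0.0, -0.42]
force: [-3.0, -4.3, -0.4]
grip_width: 0.0145
```

```bash
python3 st.py
```

```text
ahead -124.6 lat -0.7 z 120.13 F x,u,z -0.9932658300587117 -5.118248096418751 -0.42333752240581063 M -1.2072892115198064 0.24118782540793096 [179.7698  -0.0264 -24.0774]
```

>>> {"op": "servo_tool", "data": {
  "motion": [
    [[0,-0.5,0,0,0,0,0],[0,-0.5,0,0,0,0,0],[0,0,0,0,0,0,0],[0,0,0,0,0,0,0]]
  ]
}}

```text
time: 21.72
tool_pos: [0.4973, -0.3849, 0.1202]
tcp_rot: [3.137, -0.001, -0.42]
force: [-3.8, -5.5, 1.1]
grip_width: 0.0144
```

```bash
python3 st.py
```

```text
ahead -123.7 lat -0.6 z 120.25 F x,u,z -1.2327555328447204 -6.5749607912443775 1.119540729157277 M -1.3881044251923549 0.27134236059872224 [179.7502  -0.0356 -24.0784]
```

>>> {"op": "servo_tool", "data": {
  "motion": [
    [[0,-0.5,0,0,0,0,0],[0,-0.4,0,0,0,0,0],[0,0,0,0,0,0,0],[0,0,0,0,0,0,0]]
  ]
}}

```text
time: 22.05
tool_pos: [0.4976, -0.3842, 0.1203]
tcp_rot: [3.137, -0.001, -0.42]
force: [-3.1, -6.7, 1.2]
grip_width: 0.0144
```

```bash
python3 st.py
```

```text
ahead -123.0 lat -0.6 z 120.28 F x,u,z -0.1595203701703432 -7.412035268916025 1.2351029469067705 M -1.51389933523252 0.3405769948876781 [179.7381  -0.0376 -24.0806]
```

>>> {"op": "servo_tool", "data": {
  "motion": [
    [[0,3,0,0,0,0,0],[0,10,0,0,0,0,0],[0,5,-15,0,0,0,0],[0,0,-30,0,0,0,0],[0,0,-33,0,0,0,0],[0,0,0,0,0,0,0]]
  ]
}}

```text
time: 22.55
tool_pos: [0.4916, -0.4013, 0.2035]
tcp_rot: [3.137, -0.007, -0.42]
force: [0.8, 0.1, -3.6]
grip_width: 0.0144
```

>>> {"op": "servo_tool", "data": {
  "motion": [
    [[0,-33,0,0,0,0,0],[0,-33,0,0,0,0,0],[0,-33,0,0,0,0,0],[0,-33,0,0,0,0,0],[0,-33,0,0,0,0,0],[0,0,0,0,0,0,0],[0,0,0,0,0,0,0],[0,0,0,0,0,0,0]]
  ]
}}

```text
time: 23.22
tool_pos: [0.5577, -0.2492, 0.1971]
tcp_rot: [3.139, 0.0, -0.42]
force: [-0.8, -0.2, -3.1]
grip_width: 0.0147
```

```bash
python3 free.py
```

```text
ahead 24.8 lat -0.1 z 197.09 F x,u,z -0.612222444538163 -0.5358170468960195 -3.121400567462706 M -0.08162179561260757 -0.025294180274692286 [179.8495   0.0151 -24.0402]
stock -0.022272047165735175 [np.float64(12.841249078089515), np.float64(10.614044361515997)] 194.32275562843384 271.29439921232546
foot -1.07 +-0.26 lean [0.048 0.049 0.049 0.049 0.049 0.049 0.049 0.049 0.048 0.048 0.058 0.057
 0.057 0.057 0.057 0.057 0.057 0.057 0.057] med 0.04900000000000013
```

>>> {"op": "servo_tool", "data": {
  "motion": [
    [[0,0,30,0,0,0,0],[0,0,30,0,0,0,0],[0,0,30,0,0,0,0],[0,0,20,0,0,0,0],[0,0,5,0,0,0,0],[0,0,0,0,0,0,0],[0,0,0,0,0,0,0]]
  ]
}}

```text
time: 23.85
tool_pos: [0.5579, -0.25, 0.0834]
tcp_rot: [3.139, -0.001, -0.421]
force: [-0.2, 0.0, -2.8]
grip_width: 0.0145
```

```bash
cat > t4.py <<'E'
from tl import *
I=w0['image'].astype(float).mean(2)
med=lambda cs,a,b,s:np.median([edge(I,c,a,b,s) for c in cs])
b=med((307,308,309,321,322),192,205,-1);bl=med((314,315,316),203,214,-1);t=med(range(304,330,3),264,280,1);z=o["tool_pos"][2]-.07
P=[(watz(w0,(315,r),zz)-mf)@u*1e3 for r,zz in((b,z),(bl,z+.022),(t,z+.1))]
s=np.array([(P[2]-P[0])/100,(P[2]-P[1])/78]);print("stock tilt minus w3 ref (0=true, neg=tip up)",s-[.0051,.0023],"outer@foot %.2f"%(P[0]-22))
f=[];tt=[]
for k in list(np.arange(-.040,-.018,.003))+list(np.arange(.020,.041,.003)):
    a=wproj(w0,mf-u*.001+x*k);c=int(round(a[0]));f.append((watz(w0,(c,edge(I,c,int(a[1])-6,int(a[1])+7,-1)),.008)-mf)@u)
f0=np.median(f)
for k in list(np.arange(-.050,-.035,.002))+list(np.arange(.036,.051,.002)):
    a=wproj(w0,mf-u*.001+x*k+[0,0,.06]);c=int(round(a[0]));tt.append((c,edge(I,c,int(a[1])-9,int(a[1])+5,1)))
th=[min(np.arange(-.1,.2,.0005),key=lambda q:abs((watz(w0,a,.008+.06*np.cos(q))-mf)@u-f0-.06*np.sin(q))) for a in tt]
print("foot %.2f"%(f0*1e3),"lean-ref L %.4f R %.4f sd %.4f"%(np.median(th[:8])-.0045,np.median(th[8:])-.0045,np.std(th)))
E
python3 t4.py
```

```text
ahead 24.1 lat 0.4 z 83.37 F x,u,z -0.23055635571904032 -0.07942667079132643 -2.79066212544614 M -0.04444158309227607 -0.01898536801856156 [179.8432  -0.0514 -24.1082]
stock tilt minus w3 ref (0=true, neg=tip up) [0.0046 0.0035] outer@foot 11.69
foot -1.08 lean-ref L 0.0338 R 0.0360 sd 0.0012
```

>>> {"op": "servo_tool", "data": {
  "motion": [
    [[0,0,4,0,0,0,0],[0,6,1,0,0,0,0],[0,0,0.6,0,0,0,0],[0,0,0,0,0,0,0],[0,0,0,0,0,0,0]]
  ]
}}

```text
time: 24.32
tool_pos: [0.5559, -0.2549, 0.0781]
tcp_rot: [3.14, -0.002, -0.42]
force: [0.7, 3.5, 6.1]
grip_width: 0.0144
```

```bash
python3 t4.py
```

```text
ahead 18.8 lat 0.5 z 78.09 F x,u,z -0.8303796025099032 3.49379126039594 6.080035482429526 M 0.901437979182506 0.28913139882636213 [179.8954  -0.1278 -24.0463]
stock tilt minus w3 ref (0=true, neg=tip up) [-0.0029 -0.0001] outer@foot 7.08
foot -1.10 lean-ref L 0.0343 R 0.0380 sd 0.0022
```

>>> {"op": "servo_tool", "data": {
  "motion": [
    [[0,0,-0.3,0,0,0,0],[0,2,0,0,0,0,0],[0,2,0,0,0,0,0],[0,1.5,0,0,0,0,0],[0,0,0,0,0,0,0],[0,0,0,0,0,0,0]]
  ]
}}

```text
time: 24.87
tool_pos: [0.5536, -0.2598, 0.0781]
tcp_rot: [3.14, -0.002, -0.42]
force: [2.0, 3.9, 5.8]
grip_width: 0.0146
```

```bash
python3 t4.py
```

```text
ahead 13.4 lat 0.5 z 78.13 F x,u,z 0.2806950611724877 4.33494343339615 5.802408591584452 M 1.2637740642899091 0.01795835956218904 [179.9035  -0.1177 -24.0501]
stock tilt minus w3 ref (0=true, neg=tip up) [-0.0039 -0.0011] outer@foot 1.68
foot -0.99 lean-ref L 0.0333 R 0.0153 sd 0.0193
```

>>> {"op": "servo_tool", "data": {
  "motion": [
    [[0,0.7,0,-0.2,0,0,0],[0,0.7,0,0,0,0,0],[0,0,0,0,0,0,0],[0,0,0,0,0,0,0]]
  ]
}}

```text
time: 25.25
tool_pos: [0.5533, -0.2606, 0.0781]
tcp_rot: [3.137, -0.002, -0.419]
force: [3.4, 7.3, 5.5]
grip_width: 0.0149
```

```bash
python3 t4.py
```

```text
ahead 12.6 lat 0.4 z 78.10 F x,u,z 0.1707641736524946 8.005888704967505 5.52314632944049 M 1.9390178624038106 -0.03135794050489733 [179.7612  -0.1168 -24.0225]
stock tilt minus w3 ref (0=true, neg=tip up) [-0.003  -0.0009] outer@foot 0.88
foot -1.01 lean-ref L 0.0325 R 0.0233 sd 0.0156
```

>>> {"op": "servo_tool", "data": {
  "motion": [
    [[0,0.5,0,-0.2,0,0,0],[0,0.5,0,-0.1,0,0,0],[0,0,0,0,0,0,0],[0,0,0,0,0,0,0]]
  ]
}}

```text
time: 25.63
tool_pos: [0.553, -0.2611, 0.0781]
tcp_rot: [3.133, -0.002, -0.419]
force: [4.9, 8.9, 6.5]
grip_width: 0.0144
```

```bash
python3 t4.py
```

```text
ahead 12.0 lat 0.4 z 78.10 F x,u,z 0.8627131072182044 10.088825550277708 6.458709446584562 M 2.699177672215567 -0.07166848874361612 [179.514   -0.1196 -24.005 ]
stock tilt minus w3 ref (0=true, neg=tip up) [-0.      0.0005] outer@foot 0.21
foot -1.09 lean-ref L 0.0250 R 0.0260 sd 0.0127
```

>>> {"op": "servo_tool", "data": {
  "motion": [
    [[0,0.5,0,-0.1,0,0,0],[0,0.2,0,0,0,0,0],[0,0,0,0,0,0,0],[0,0,0,0,0,0,0]]
  ]
}}

```text
time: 26.02
tool_pos: [0.5528, -0.2616, 0.0781]
tcp_rot: [3.132, -0.002, -0.419]
force: [3.8, 10.5, 6.4]
grip_width: 0.0144
```

```bash
python3 t4.py
```

```text
ahead 11.4 lat 0.4 z 78.11 F x,u,z -0.7158824518140129 11.12721283187165 6.437336011908703 M 2.8208368918595315 -0.09425794903893892 [179.4278  -0.1217 -24.0025]
stock tilt minus w3 ref (0=true, neg=tip up) [0.0006 0.0006] outer@foot -0.49
foot -1.07 lean-ref L 0.0143 R 0.0105 sd 0.0044
```

>>> {"op": "servo_tool", "data": {
  "motion": [
    [[0,0,-0.15,0,0,0,0],[0,0.4,0,0,0,0,0],[0,0,0,0,0,0,0],[0,0,0,0,0,0,0]]
  ]
}}

```text
time: 26.4
tool_pos: [0.5526, -0.2621, 0.0781]
tcp_rot: [3.131, -0.002, -0.419]
force: [5.3, 8.8, 4.0]
grip_width: 0.0144
```

```bash
python3 t4.py
```

```text
ahead 10.9 lat 0.4 z 78.11 F x,u,z 1.3121798537102274 10.242913369477668 3.9843821060724984 M 2.6752643656411172 -0.21870777409200595 [179.4171  -0.1137 -24.0045]
stock tilt minus w3 ref (0=true, neg=tip up) [0.0009 0.0005] outer@foot -1.03
foot -1.17 lean-ref L 0.0068 R -0.0055 sd 0.0181
```

>>> {"op": "servo_tool", "data": {
  "motion": [
    [[0,0.3,0,-0.1,0,0,0],[0,0,0,0,0,0,0],[0,0,0,0,0,0,0]]
  ]
}}

```text
time: 26.7
tool_pos: [0.5525, -0.2622, 0.0781]
tcp_rot: [3.13, -0.002, -0.419]
force: [5.6, 9.6, 3.9]
grip_width: 0.0141
```

```bash
python3 t4.py
```

```text
ahead 10.8 lat 0.4 z 78.10 F x,u,z 1.286009421832249 11.081968798039885 3.8810334881944124 M 3.002297645410827 -0.22372236506186904 [179.3337  -0.1116 -24.0012]
stock tilt minus w3 ref (0=true, neg=tip up) [-0.0006 -0.001 ] outer@foot -1.03
foot -1.13 lean-ref L 0.0035 R -0.0015 sd 0.0142
```

Home now: the stock is flat to 0.001 rad, the corner is within 0.1 mm of the foot line, and the lean is ≈0.001. I'll hold for over a second.

>>> {"op": "servo_tool", "data": {
  "motion": [
    [[0,0,0.1,0,0,0,0],[0,0,0,0,0,0,0],[0,0,0,0,0,0,0],[0,0,0,0,0,0,0],[0,0,0,0,0,0,0],[0,0,0,0,0,0,0],[0,0,0,0,0,0,0],[0,0,0,0,0,0,0]]
  ]
}}

```text
time: 27.42
tool_pos: [0.5525, -0.2622, 0.0781]
tcp_rot: [3.13, -0.002, -0.419]
force: [5.4, 9.5, 5.6]
grip_width: 0.0143
```

>>> {"op": "servo_tool", "data": {
  "motion": [
    [[0,0,0,0,0,0,0],[0,0,0,0,0,0,0],[0,0,0,0,0,0,0],[0,0,0,0,0,0,0],[0,0,0,0,0,0,0],[0,0,0,0,0,0,0],[0,0,0,0,0,0,0],[0,0,0,0,0,0,0]]
  ]
}}

```text
time: 28.08
tool_pos: [0.5525, -0.2622, 0.0781]
tcp_rot: [3.13, -0.002, -0.419]
force: [4.5, 9.7, 5.7]
grip_width: 0.0144
```

```bash
python3 t4.py;python3 t4.py
```

```text
ahead 10.8 lat 0.4 z 78.10 F x,u,z 0.19931160165523837 10.642764963209167 5.6643818793000404 M 2.9988956314091437 -0.12404929977277365 [179.3339  -0.1178 -24.0002]
stock tilt minus w3 ref (0=true, neg=tip up) [ 0.0005 -0.0002] outer@foot -1.04
foot -1.12 lean-ref L 0.0030 R -0.0022 sd 0.0141
ahead 10.7 lat 0.4 z 78.10 F x,u,z 0.002680956433296048 11.001397039832517 5.283459193998054 M 2.9326979068409864 -0.12579463344469705 [179.3328  -0.1187 -24.0028]
stock tilt minus w3 ref (0=true, neg=tip up) [-0.0007 -0.0013] outer@foot -1.04
foot -1.11 lean-ref L 0.0025 R -0.0025 sd 0.0119
```

>>> {"op": "servo_tool", "data": {
  "motion": [
    [[0,-1,0,0,0,0,0],[0,-2,0,0,0,0,0],[0,-6,-0.5,0,0,0,0],[0,-10,-3,0.67,0,0,0],[0,-20,-20,0,0,0,0],[0,0,-30,0,0,0,0],[0,0,-35,0,0,0,0],[0,0,-32,0,0,0,0]]
  ]
}}

```text
time: 28.85
tool_pos: [0.5672, -0.2267, 0.199]
tcp_rot: [3.138, 0.0, -0.419]
force: [0.5, -0.4, -4.0]
grip_width: 0.0147
```

>>> {"op": "servo_tool", "data": {
  "motion": [
    [[0,0,0,0,0,-6,0],[0,0,0,0,0,-6,0],[0,0,0,0,0,-5.8,0],[0,0,0,0,0,0,0],[0,0,0,0,0,0,0]]
  ]
}}

```text
time: 29.27
tool_pos: [0.5673, -0.2271, 0.1973]
tcp_rot: [3.139, 0.001, -0.112]
force: [-1.1, -0.5, -3.6]
grip_width: 0.0145
```

```bash
python3 - <<'E'
from free import *
free()
d=np.array([.5335,.1752,.12])-o["tool_pos"];print("tool-frame delta mm",R.from_euler("xyz",o["tcp_rot"]).as_matrix().T@d*1e3,o["tool_pos"])
s=cams.read_camera("scene");t=cams.read_camera("top");print([ (r["rect"],r["p"]) for r in models.spot_in("caliper",s)[:1]])
E
```

```text
ahead 48.8 lat -0.2 z 197.27 F x,u,z -0.7827789722067613 -0.8618887723015582 -3.603052930499825 M -0.020676471477533726 -0.047496951550596564 [179.8333   0.0736  -6.4426]
foot -1.01 +-4.95 lean [ 0.011  0.011  0.014  0.011  0.01   0.012  0.011  0.011  0.012  0.013
  0.052  0.075  0.138 -0.1   -0.077  0.153  0.002  0.042  0.007] med 0.011000000000000093
tool-frame delta mm [ -78.6705 -396.2246   76.2159] [ 0.5673 -0.2271  0.1973]
[([359.2, 249.6, 452.9, 276.1], 0.82)]
```

>>> {"op": "servo_tool", "data": {
  "motion": [
    [[-7.2,-36,0,0,0,0,0],[-7.2,-36,0,0,0,0,0],[-7.2,-36,0,0,0,0,0],[-7.2,-36,0,0,0,0,0],[-7.2,-36,0,0,0,0,0],[-7.2,-36,0,0,0,0,0],[-7.2,-36,0,0,0,0,0],[-7.2,-36,0,0,0,0,0]]
  ]
}}

```text
time: 30.13
tool_pos: [0.5411, 0.0672, 0.1967]
tcp_rot: [3.139, 0.001, -0.111]
force: [1.6, 0.1, -3.7]
grip_width: 0.0143
```

>>> {"op": "servo_tool", "data": {
  "motion": [
    [[-7.2,-36,0,0,0,0,0],[-7.2,-36,0,0,0,0,0],[-6.7,-36,0,0,0,0,0],[0,0,30,0,0,0,0],[0,0,30,0,0,0,0],[0,0,15,0,0,0,0],[0,0,0,0,0,0,0],[0,0,0,0,0,0,0]]
  ]
}}

```text
time: 30.8
tool_pos: [0.532, 0.1749, 0.1213]
tcp_rot: [3.138, 0.002, -0.11]
force: [0.4, 0.3, -2.8]
grip_width: 0.0143
```

```bash
python3 - <<'E'
from h import *
o=env.observe();print(o["tool_pos"],np.degrees(o["tcp_rot"]),o["force"])
w=cams.read_camera("wrist")
tp=o["tool_pos"]
for n in("square","mat","caliper"):
  r=models.trace(n,w)[:1]
  if r: print(n,r[0]["rect"],r[0]["p"])
b=tp+np.array([.111*.0+.119*np.cos(np.radians(83.6)),.119*np.sin(np.radians(83.6)),0]);print("tip at",b)
M=w["image"];hsv=cv2.cvtColor(M,cv2.COLOR_RGB2HSV);m=((hsv[...,0]>95)&(hsv[...,0]<125)&(hsv[...,1]>150)).astype(np.uint8)
c=max(cv2.findContours(m,0,1)[0],key=cv2.contourArea);bx=cv2.boundingRect(c);print("blue box",bx,[watz(w,q,.003)[:2].round(3) for q in[(bx[0],bx[1]),(bx[0]+bx[2],bx[1]),(bx[0]+bx[2],bx[1]+bx[3]),(bx[0],bx[1]+bx[3])]])
E
```

```text
[0.53204805 0.17486321 0.12127088] [ 1.79809938e+02  1.17254561e-01 -6.30687980e+00] [ 0.36839242  0.30141493 -2.81494662]
square [27.3, 0.3, 143.0, 71.3] 0.97
mat [237.3, 10.8, 475.1, 283.2] 0.68
caliper [413.5, 23.0, 488.3, 241.6] 0.76
tip at [0.54531286 0.29312159 0.12127088]
blue box (236, 11, 239, 277) [array([0.483, 0.341]), array([0.694, 0.33 ]), array([0.7  , 0.041]), array([0.437, 0.078])]
```

>>> {"op": "servo_tool", "data": {
  "motion": [
    [[0,0,20,0,0,0,0],[0,0,18,0,0,0,0],[0,0,7,0,0,0,0],[0,0,1,0,0,0,0],[0,0,1,0,0,0,0],[0,0,0.7,0,0,0,0],[0,0,0,0,0,0,0],[0,0,0,0,0,0,0]]
  ]
}}

```text
time: 31.67
tool_pos: [0.5327, 0.1748, 0.0743]
tcp_rot: [3.139, -0.0, -0.109]
force: [-0.0, 0.7, -3.6]
grip_width: 0.0146
```

```bash
python3 st.py
```

```text
ahead 402.7 lat -194.1 z 74.29 F x,u,z -0.34233032652678397 0.660032522217382 -3.5749647116509795 M -0.09489841813011643 -0.0629493759255287 [179.8463  -0.0081  -6.2621]
```

>>> {"op": "servo_tool", "data": {
  "motion": [
    [[0,0,0.8,0,0,0,0],[0,0,0,0,0,0,0],[0,0,0,0,0,0,0]]
  ]
}}

```text
time: 31.92
tool_pos: [0.5326, 0.1748, 0.0732]
tcp_rot: [3.139, 0.0, -0.109]
force: [0.5, -2.7, 1.0]
grip_width: 0.0142
```

>>> {"op": "servo_tool", "data": {
  "motion": [
    [[0,0,0.6,0,0,0,0],[0,0,0,0,0,0,0],[0,0,0,0,0,0,0]]
  ]
}}

```text
time: 32.17
tool_pos: [0.5327, 0.1747, 0.0731]
tcp_rot: [3.139, -0.0, -0.109]
force: [-1.9, -2.8, 10.5]
grip_width: 0.0145
```

```bash
python3 st.py
```

```text
ahead 402.6 lat -194.1 z 73.07 F x,u,z -0.5996733425491032 -3.3685365709354875 10.484467360449107 M -0.4478690507878175 0.3752707921236412 [179.8372  -0.026   -6.2648]
```

>>> {"op": "servo_tool", "data": {
  "motion": [
    [[0,0,-0.7,0,0,0,0],[0,0,0,0,0,0,0],[0,0,0,0,0,0,0.2],[0,0,0,0,0,0,0.3],[0,0,0,0,0,0,0.45],[0,0,0,0,0,0,0.55],[0,0,0,0,0,0,0.6],[0,0,0,0,0,0,0.6]]
  ],
  "squeeze": 20
}}

```text
time: 32.83
tool_pos: [0.5323, 0.1748, 0.0728]
tcp_rot: [3.139, 0.001, -0.109]
force: [-0.5, -0.3, 0.2]
grip_width: 0.0513
```

>>> {"op": "servo_tool", "data": {
  "motion": [
    [[0,0,-10,0,0,0,0.6],[0,0,-25,0,0,0,0.6],[0,0,-30,0,0,0,0.8],[0,0,-30,0,0,0,1],[0,0,-30,0,0,0,1],[0,0,0,0,0,0,1],[0,0,0,0,0,0,1]]
  ]
}}

```text
time: 33.42
tool_pos: [0.5332, 0.1753, 0.1998]
tcp_rot: [3.14, -0.002, -0.109]
force: [0.4, 0.2, -0.3]
grip_width: 0.0857
```

```bash
python3 - <<'E'
from h import *
np.set_printoptions(precision=4,suppress=True)
o=env.observe();print(o["tool_pos"],np.degrees(o["tcp_rot"]),o["force"],o["grip_width"])
w=cams.read_camera("wrist");I=w["image"]
# expected pixels for the square standing upright as before
v=np.array([np.cos(np.radians(83.6)),np.sin(np.radians(83.6)),0]);c=np.array([.5327,.1748,0])
for n,X in(("tip",c+v*.119+[0,0,.025]),("mid blade",c+v*.06+[0,0,.025]),("stock top",c+[0,0,.103]),("stock inner mid",c+v*.011+[0,0,.06])):
    q=wproj(w,X);print(n,q,I[int(q[1]),int(q[0])])
M=(I.min(2)>215).astype(np.uint8);q=wproj(w,c+v*.06+[0,0,.025]);n,L,S,_=cv2.connectedComponentsWithStats(M);k=L[int(q[1]),int(q[0])];print("blade comp",S[k])
for n in("square","caliper"):print(n,[(r["rect"],round(r["p"],2)) for r in models.spot_in(n,w)[:3]])
E
```

```text
[0.5332 0.1753 0.1998] [179.887   -0.133   -6.2574] [ 0.4374  0.2337 -0.3002] 0.08566519920933688
tip [314.8304  61.7871] [135 216 255]
mid blade [314.6792 119.0098] [255 255 255]
stock top [314.3395 199.5373] [86 94 98]
stock inner mid [314.4967 173.7105] [52 54 57]
blade comp [313  62   5  89 429]
square [([304.6, 64.4, 325.2, 212.5], 0.83), ([88.0, 0.5, 185.7, 72.6], 0.7), ([111.6, 186.6, 237.5, 253.9], 0.66)]
caliper [([394.3, 41.3, 453.9, 214.5], 0.58)]
```

>>> {"op": "servo_tool", "data": {
  "motion": [
    [[5.9,35,0,0,0,0,1],[5.9,35,0,0,0,0,1],[5.9,35,0,0,0,0,1],[5.9,35,0,0,0,0,1],[5.9,35,0,0,0,0,1],[5.9,35,0,0,0,0,1],[5.9,35,0,0,0,0,1],[5.9,35,0,0,0,0,1]]
  ]
}}

```text
time: 34.23
tool_pos: [0.548, -0.1099, 0.1976]
tcp_rot: [3.139, 0.003, -0.109]
force: [0.5, 1.8, 0.1]
grip_width: 0.0854
```

>>> {"op": "servo_tool", "data": {
  "motion": [
    [[5.9,35,0,0,0,0,1],[5.9,35,0,0,0,0,1],[5.9,35,0,0,0,0,1],[5.9,35,0,0,0,6,1],[0,0,30,0,0,6,1],[0,0,40,0,0,5.6,1],[0,0,0,0,0,0,1],[0,0,0,0,0,0,1]]
  ]
}}

```text
time: 34.9
tool_pos: [0.5555, -0.2494, 0.1276]
tcp_rot: [3.139, 0.005, -0.413]
force: [-0.0, -0.1, 1.6]
grip_width: 0.0854
```

```bash
python3 - <<'E'
from free import *
free()
s=cams.read_camera("scene");t=cams.read_camera("top")
for n in("square","caliper","pliers","finished","base"):print(n,[(np.round(r["rect"]),round(r["p"],2)) for r in models.spot_in(n,s)[:3]])
a=cv2.imread("pics/scene0.png")[...,::-1].astype(int);d=np.abs(a-s["image"].astype(int)).max(2)
for nm,(x0,y0,x1,y1) in dict(cal=(355,245,458,278),sq=(380,184,442,228),pl=(300,148,330,192),fin=(270,276,336,350),pu1=(350,137,393,192),pu2=(444,144,490,203)).items(): print(nm,"changed px",(d[y0:y1,x0:x1]>50).sum())
E
```

```text
ahead 23.7 lat -2.1 z 127.57 F x,u,z 0.04323755263333772 -0.13398377708636022 1.5856229924693819 M 0.00845679207927785 0.035637659288075926 [179.8622   0.2937 -23.6874]
foot -1.12 +-0.10 lean [0.009 0.009 0.01  0.009 0.01  0.01  0.01  0.01  0.01  0.01  0.017 0.017
 0.018 0.018 0.018 0.018 0.018 0.018 0.018] med 0.010000000000000092
square [(array([443., 145., 489., 201.]), 0.84), (array([352., 140., 393., 194.]), 0.73), (array([384., 188., 441., 228.]), 0.72)]
caliper [(array([359., 248., 453., 277.]), 0.92), (array([303., 147., 328., 188.]), 0.46)]
pliers [(array([307., 148., 330., 191.]), 0.59)]
finished [(array([273., 279., 336., 350.]), 0.91), (array([306., 145., 330., 192.]), 0.62)]
base [(array([146., 182., 255., 250.]), 0.87)]
cal changed px 0
sq changed px 42
pl changed px 69
fin changed px 0
pu1 changed px 0
pu2 changed px 0
```

>>> {"op": "servo_tool", "data": {
  "motion": [
    [[0,0,25,0,0,0,1],[0,0,20,0,0,0,1],[0,0,0,0,0,0,1],[0,0,0,0,0,0,1]]
  ]
}}

```text
time: 35.63
tool_pos: [0.5565, -0.2501, 0.0841]
tcp_rot: [3.139, 0.001, -0.416]
force: [0.5, -0.0, 1.1]
grip_width: 0.0853
```

```bash
python3 - <<'E'
from free import *
free()
E
python3 free.py | grep foot
python3 - <<'E'
import sys;sys.path.insert(0,'.')
from free import *
I=w0['image'].astype(float).mean(2)
for k in(-.045,-.035,-.025,0,.025,.035,.045):
    a=wproj(w0,mf-u*.001+x*k+[0,0,.06]);f=wproj(w0,mf-u*.001+x*k);c=int(round(a[0]));r=int(a[1]);print(k,a.round(1),f.round(1),I[r-7:r+9,c].astype(int))
E
```

```text
ahead 23.5 lat -0.8 z 84.11 F x,u,z 0.43291062721705204 0.16509633604444204 1.0599026277806483 M -0.024846274683134162 -0.010367075083050507 [179.8301   0.0751 -23.8386]
foot -1.28 +-0.19 lean [0.011 0.011 0.011 0.011 0.011 0.011 0.012 0.012 0.011 0.012 0.012 0.014
 0.014 0.013 0.014 0.014 0.013 0.014 0.015] med 0.011500000000000093
foot -1.19 +-0.07 lean [0.009 0.008 0.009 0.01  0.009 0.008 0.009 0.008 0.009 0.01  0.009 0.013
ahead 23.3 lat 0.2 z 85.41 F x,u,z 0.2129029333318713 -0.2779124790016472 0.24846087371440734 M -0.03451632395136392 -0.02142115792085074 [179.8082  -0.0813 -23.8456]
-0.045 [243.1 276.6] [258.7 235.7] [ 88  82  86  83  82  81  93 114 141 155 160 158 156 155 154 151]
-0.035 [258.7 277.2] [271.  235.9] [ 88  85  84  84  85  89 100 128 154 161 159 157 159 153 147 144]
-0.025 [274.5 277.6] [283.5 236. ] [ 86  93  85  87  86  81  97 121 146 159 155 154 157 156 145 104]
0 [314.9 278. ] [315.1 236.1] [ 86  89  80  85  81  90 113 142 158 162 154 153 154 157 140 107]
0.025 [355.4 277.6] [346.7 235.9] [ 84  86  83  82  79  87 118 187 233 240 240 235 235 235 232 193]
0.035 [371.2 277.1] [359.2 235.8] [ 90  87  84  89  80  99 149 214 241 240 239 235 233 237 238 238]
0.045 [386.8 276.6] [371.5 235.6] [ 84  87  89  89  85  81 118 189 232 238 237 235 233 235 235 239]
```

>>> {"op": "servo_tool", "data": {
  "motion": [
    [[0,0,-30,0,0,0,1],[0,0,-40,0,0,0,1],[0,-30,-40,0,0,0,1],[0,-40,0,0,0,0,1],[0,-40,0,0,0,0,1],[0,0,0,0,0,0,1],[0,0,0,0,0,0,1]]
  ]
}}

```text
time: 36.37
tool_pos: [0.6003, -0.1524, 0.1883]
tcp_rot: [3.138, -0.002, -0.413]
force: [-0.3, -0.6, -0.3]
grip_width: 0.0854
```

```bash
python3 - <<'E'
from h import *
o=env.observe();print(o["tool_pos"],o["force"],o["time"])
s=cams.read_camera("scene");a=cv2.imread("pics/scene0.png")[...,::-1].astype(int);d=np.abs(a-s["image"].astype(int)).max(2)
for nm,(x0,y0,x1,y1) in dict(cal=(355,245,458,278),sq=(380,184,442,228),pl=(300,148,330,192),fin=(270,276,336,350)).items(): print(nm,"changed px",(d[y0:y1,x0:x1]>50).sum())
h=cv2.cvtColor(s["image"],cv2.COLOR_RGB2HSV);h0=cv2.cvtColor(a.astype(np.uint8),cv2.COLOR_RGB2HSV)
for q in(h0,h):
    m=((q[...,0]<8)|(q[...,0]>172))&(q[...,1]>180)&(q[...,2]>90);m=m[140:195,295:335];ys,xs=np.nonzero(m);print("red centroid",xs.mean(),ys.mean(),len(xs))
E
```

```text
[ 0.6003236  -0.15243661  0.18826614] [-0.33735603 -0.61836943 -0.26099785] 36.3667
cal changed px 0
sq changed px 44
pl changed px 213
fin changed px 0
red centroid 20.898785425101213 23.700404858299596 247
red centroid 21.00429184549356 23.854077253218883 233
```

```bash
python3 -c "
from cell import env
print(env.sign_off())"
```

```text
the job is handed in; nothing more can be done
None
```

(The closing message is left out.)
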